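# Dry-lay a small leg frame for gluing

### The job

Dry-lay the small pine frame on the bench, ready for gluing: on the robot's side of the fixed rail and square to it, lay the wide leg lined up with the steel strap and the slim leg lined up with the two dowels, each with one end close up to the rail. Lay the tenoned crosspiece flat between the legs, parallel to the rail, midway from one leg to the other and halfway along them, its tenons pointing at the legs but not touching, then stand the steel weight on the middle of the crosspiece to keep it flat. Let go of everything, and leave the glue bottle, jar and hammer where they are.

Things in the scene. Friction and masses are not known exactly. Their poses are not given: they have to be found in the camera images.
- rail: Fixed bar of darker wood lying on the bench, 290 mm long (its y axis), 40 mm wide (x), 24 mm high. Origin: centre of its underside. Its -x side is its front edge and faces the robot (within about 10 degrees).
- strap: Fixed bright steel strap, 34 mm wide, wrapped over the rail near one end (either end); top at 26 mm, screw heads to 28 mm. Origin: at bench level under the rail's centre line, mid-strap, 115 mm from the rail's middle; axes parallel to the rail's; the rail's front edge lies 20 mm along its -x (21 mm with the strap's skin). The wide leg belongs in front of it.
- dowels: Two fixed dark round dowels, 12 mm thick, 22 mm apart along the rail, standing up from its top near the other end to 38 mm above the bench. Origin: at bench level under the rail's centre line, midway between the dowels, 115 mm from the rail's middle; axes parallel to the rail's, front edge 20 mm along -x. The slim leg belongs in front of it.
- wide_leg: Loose plain pine bar, 140 mm long (x axis), 45 mm wide (y), 30 mm high, about 0.1 kg, with a small dark mortise through its sides at mid-length. Lies on the bench. Both ends alike. Origin: centre of its underside.
- slim_leg: Loose plain pine bar, 140 mm long (x axis), only 24 mm wide (y), 30 mm high, about 0.06 kg, with a small dark mortise through its sides at mid-length. Lies on the bench. Both ends alike. Origin: centre of its underside.
- crosspiece: Loose short pine piece: a body 70 mm long (x axis), 40 mm wide (y), 24 mm high, with a tenon 20 mm long, 16 mm wide and 12 mm high sticking out of the middle of each end (110 mm overall along x; the tenons stand 6 mm clear of the bench). About 0.05 kg. Both ends alike. Origin: centre of its underside.
- weight: Loose dark steel weight standing upright: a disc 48 mm in diameter and 30 mm high with a small knob 24 mm wide on top (51 mm overall). About 0.45 kg. Origin: centre of its underside, z axis up through the knob.
- glue_bottle: Bystander: upright yellow bottle, 54 mm in diameter and 150 mm high, off the rail's end at the robot's left. Origin: centre of its underside. Leave alone.
- jar: Bystander: black jar with a white lid, 72 mm in diameter and 85 mm high, off the rail's end at the robot's right. Origin: centre of its underside. Leave alone.
- hammer: Bystander: hammer 230 mm long lying flat roughly across the front of the robot, nearer to the base than the frame; its x axis runs along the handle to the head. Origin: on the bench below it near mid-length. Leave alone.
Mind the look-alikes: they are no part of the job. What is shaped like the slim_leg but purple is not meant. What is meant by the weight is not turquoise, and is the larger of those in its own colour.

How it is judged:
By the outcome, as a careful person would: the job done as asked, in the order asked, and still so for the second after the job is handed in, with the robot touching nothing.
It also fails if it takes over 106 s, if anything falls off the work surface, if the arm or the gripper's body presses on something with over 40 N, if the wrist force passes 120 N, or if a joint passes its speed limit or range.

### The arm

A 6-joint arm with a two-finger parallel gripper is mounted at the origin on the work surface. World frame = base frame: x ahead of the robot, y to its left, z up, the work surface at z = 0. Lengths are in m, angles in rad, forces in N, time in s.
With the tool pointing down it reaches from about 0.4 to 0.825 m from the base axis. Payload 7 kg.
Tool frame: the origin (TCP) lies at the very end of the fingers, on their centre line; the grasp point (between the pads) lies 19 mm behind it; z points along the fingers, y is the line along which they close (so a half turn about z gives the same grasp; the last joint's range is limited). The gripper opens to 88 mm and grips with 3 to 60 N. Pads are 19 mm wide; open, the fingers measure 130 mm over their backs; the gripper's body (78 mm by 193 mm) begins 47 mm behind the grasp point.
Start: joints at [1.56, 0.359, 0.012, 0, -1.224, -0.288], TCP at [0.199, 0.645, 0.227] pointing down, gripper open.
Joint ranges: [-3.07, 3.07], [-1.43, 2.12], [-1.02, 1.25], [-3.03, 1.67], [-3.05, -0], [-3.03, 3.03]. Speed limits (rad/s): [2.39, 2.39, 3.01, 3.14, 3.14, 3.14].

### API

Orientations are given as [roll, pitch, yaw] about the fixed x, y, z axes, in that order (R = Rz(yaw) Ry(pitch) Rx(roll)).
In Python, from station import arm, grab_frame gives the robot as it stands.
- The arm moves only by the tool jog_arm, never from a script. Its argument "deltas" is a list that holds one entry, the list of rows, each a list of 4 numbers: the shift along the tool's x, y, z in units of 60 mm (1.0 is 60 mm), then the turn about the tool's z in units of 5 degrees (1.0 is 5 degrees). A call has 1 to 8 rows; each row is the pose to reach, as a shift and turn from the pose commanded when the call began, along the tool's axes at that moment; what a row does not reach only later rows make up. A row lasts 1/8 s, in which the tool goes at most 62.5 mm and 10.7 degrees, less where a joint would pass 70% of its speed; a pose out of reach is approached as far as the arm can. A call with a gripper value outside its range is refused whole. "grip" is the finger opening in mm, from 0 to 87.6, set as the call begins (left out, the last holds). The fingers move at their own pace and stop on an object; "squeeze" is the grip in N (left out, the last holds). Time passes only in rows, so rows that repeat a pose let the fingers close. It gives the time, the measured TCP pose, the force, the opening and the grip force at its end, in the units of the state.
- arm.get_state(): the state, without advancing time (a new reading comes with each control period).
- grab_frame(name): name is "scene" or "side" or "wrist"; returns a dict with "img" (420x560x3 uint8, red, green, blue), "vfov" (degrees; the focal length in pixels is half the picture's height over the tangent of half this angle, whatever the lens; pixels are square), "cx", "cy" (the principal point, pixels), "dist_coeffs" ([k1, k2, p1, p2, k3] as OpenCV has them; the pictures are not rectified), "xyz" and "rotation" of the camera in the world. Camera axes: x right, y down, z forward; pixel columns grow to the right and rows downward; lengths in m; the calibration is good to about 2 mm. A picture is of the moment at which its call begins. There is no depth.
- arm.job_done(): hands the job in; it is judged then, once.
The state is a dict: "t": time; "q": joint angles; "qd": joint speeds; "joint_efforts": joint torques, N m; "eef_pos": TCP position; "ee_rot": TCP orientation; "force": force on the tool from outside, world axes, zero at the start; "moment": the same for the moment, N m; "width": finger opening in m; "gripper_force": force on a finger pad.
Only numpy, scipy, OpenCV 4.12 (cv2) and the standard library are available. Lean on these libraries where they do the work, as an engineer would, in place of code of your own. Each camera call takes 0.05 s, during which the arm holds its last target. There are 200 camera calls.

## Working session

There is one attempt and no reset: what is moved stays moved. The work goes in short steps, Python scripts to look and compute and a tool call to move; the robot and the scene stay as the last step left them, time stands still between calls to the robot, and variables do not carry over. Pictures are saved under pics/ and viewed, at most 14 in all, crops included, and the job is handed in when it is done.

Besides the shell and the picture viewer there is one more tool, called in YAML: its name, and indented under it one key for each argument. jog_arm: Moves the arm, as the interface text tells. Its arguments: {"type":"object","properties":{"deltas":{"type":"array"},"grip":{"type":"number"},"squeeze":{"type":"number"}},"required":["deltas"]}

```bash
ls; mkdir -p pics; cat > h.py <<'E'
import numpy as np, cv2, pickle
from station import arm, grab_frame
def shot(n,f):
    d=grab_frame(n); cv2.imwrite(f'pics/{f}.png',d['img'][:,:,::-1]); pickle.dump(d,open(f'pics/{f}.pkl','wb')); return d
def load(f): return pickle.load(open(f'pics/{f}.pkl','rb'))
def rays(d,uv):
    h=d['img'].shape[0]; f=h/2/np.tan(np.radians(d['vfov'])/2)
    K=np.array([[f,0,d['cx']],[0,f,d['cy']],[0,0,1.]])
    p=cv2.undistortPoints(np.array(uv,float).reshape(-1,1,2),K,np.array(d['dist_coeffs'],float)).reshape(-1,2)
    R=np.array(d['rotation'],float)
    if R.shape!=(3,3):
        from scipy.spatial.transform import Rotation as Ro
        R=Ro.from_euler('xyz',R).as_matrix()
    return np.array(d['xyz']),np.c_[p,np.ones(len(p))]@R.T
def plane(d,uv,z):
    o,r=rays(d,uv); return (o+r*((z-o[2])/r[:,2])[:,None])[:,:2]
E
python3 - <<'E'
from h import *
for n in('scene','side','wrist'):
    d=shot(n,n+'0'); print(n,d['xyz'],np.round(d['rotation'],3).tolist(),d['vfov'],d['dist_coeffs'])
s=arm.get_state(); print(s)
E
```

```text
pics
scene [ 0.97086366 -0.5913763   0.61460154] [-2.201, -0.01, 0.685] 52.60493551926838 [-0.0917573  0.         0.         0.         0.       ]
side [0.37323612 0.76221637 0.59407863] [-2.197, 0.004, -2.998] 56.44759197944043 [-0.0912919  0.         0.         0.         0.       ]
wrist [0.26500759 0.62365679 0.38327715] [2.88, -0.001, -1.869] 67.45122894472014 [-0.03010007  0.          0.          0.          0.        ]
{'t': 0.15, 'q': array([ 1.56007890e+00,  3.59219616e-01,  1.12710187e-02, -2.43197886e-04,
       -1.22411739e+00, -2.88091090e-01]), 'qd': array([ 0.00031634, -0.00203238,  0.00197625,  0.00088451,  0.00043963,
        0.0007253 ]), 'joint_efforts': array([-1.17066997e-03, -5.83272457e+01,  2.93293637e+01,  7.00120345e+00,
        8.80013744e-03, -1.09413031e-04]), 'eef_pos': array([0.19863454, 0.64471944, 0.22584249]), 'ee_rot': array([ 3.14031035e+00, -1.41541083e-04, -2.98891206e-01]), 'force': array([ 0.57873177,  0.71152289, -0.99087297]), 'moment': array([ 0.06413231, -0.03834909, -0.0050388 ]), 'gripper_force': 0.0, 'width': 0.08760262452797651}
```

View pics/scene0.png

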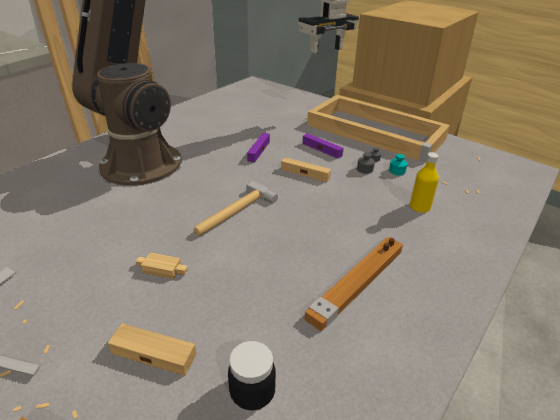

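View pics/side0.png

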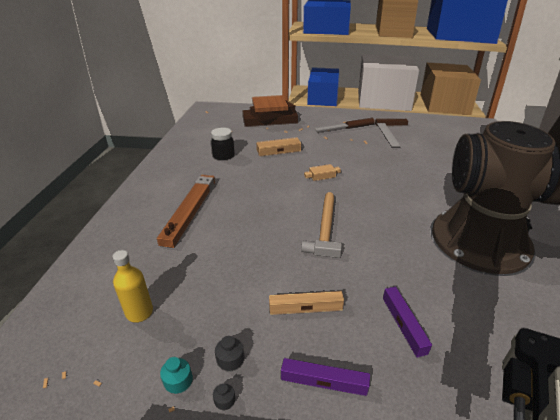

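The scene view shows the rail from (320,305) to (395,245), with its strap at the jar end and the dowels at the bottle end. The wide leg is at (152,349), crosspiece (162,265), slim leg (305,170) and weight (367,163). The side view shows the same layout. I'll zoom in for corners.

```bash
python3 - <<'E'
from h import *
a=load('scene0')['img'];b=load('side0')['img']
def tile(im,x,y,w,h,W,H):
    t=cv2.resize(im[y:y+h,x:x+w],(W,H),interpolation=cv2.INTER_CUBIC)
    for i in range(0,w,10): 
        cv2.line(t,(i*W//w,0),(i*W//w,4 if i%50 else 12),(255,0,0),1)
    for i in range(0,h,10): cv2.line(t,(0,i*H//h),(4 if i%50 else 12,i*H//h),(255,0,0),1)
    return t
c=np.zeros((600,800,3),np.uint8)
c[:300,:400]=tile(a,300,230,120,100-10,400,300)
c[:300,400:]=tile(a,100,320,120,90,400,300)
c[300:,:400]=tile(a,100,220,120,90,400,300)
c[300:,400:]=tile(a,270,120,120,90,400,300)
cv2.imwrite('pics/z1.png',c[:,:,::-1])
c[:300,:400]=tile(b,150,165,120,90,400,300)
c[:300,400:]=tile(b,240,120,120,90,400,300)
c[300:,:400]=tile(b,170,325,120,90,400,300)
c[300:,400:]=tile(b,250,265,120,90,400,300)
cv2.imwrite('pics/z2.png',c[:,:,::-1])
E
```

```text
(no output)
```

View pics/z1.png

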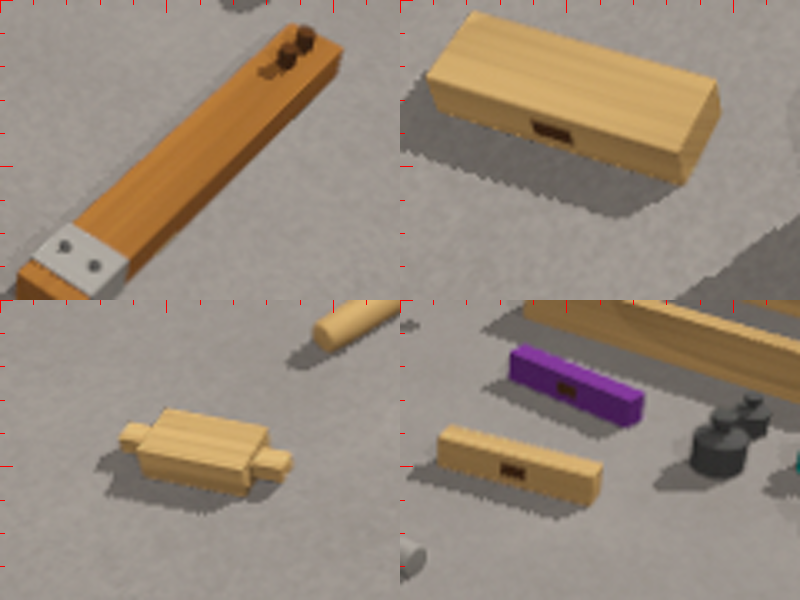

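View pics/z2.png

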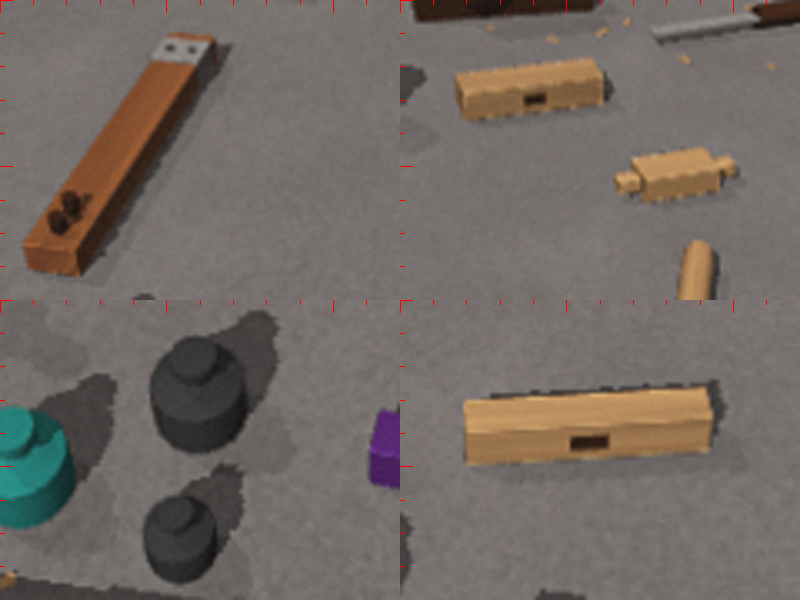

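Corners read from the crops. For example, in the scene view the wide leg's top runs (108,343), (122,324), (195,344), (184,366), and the dowel tops are at (392,240) and (386,246). Computing positions.

```bash
python3 - <<'E'
from h import *
S=load('scene0');D=load('side0')
def ang(v): return round(np.degrees(np.arctan2(v[1],v[0])),1)
def box(n,d,uv,z):
    p=plane(d,uv,z)*1000; e=np.roll(p,-1,0)-p
    print(n,'c',p.mean(0).round(1),'L',np.linalg.norm(e,axis=1).round(1),[ang(v) for v in e])
box('wideS',S,[(108.4,343.4),(122.5,323.6),(195.4,344),(184,365.6)],.03)
box('wideD',D,[(256.8,142.5),(300,138.6),(301.5,144.6),(258,149)],.03)
box('crossS',S,[(150.1,252.4),(180.4,258.4),(174.1,270.4),(142,264.1)],.024)
box('slimS',S,[(283.5,158.1),(330.9,168.9),(327.9,174),(281.4,162)],.03)
box('slimD',D,[(269.5,295.6),(343,292),(343.9,300.1),(270.4,304.9)],.03)
for n,d,uv,z in[('dow',S,[(392.1,239.9),(386.4,245.6)],.038),('dow',D,[(166.5,228.6),(171,223.5)],.038),('strap',S,[(321,296.6),(338.4,307.4),(328.5,319.4),(310,308)],.026),
 ('railS',S,[(387,237.2),(402.9,245),(305.7,310.4)],.024),('railD',D,[(158.4,237),(174,239.4),(214.8,176.4)],.024),
 ('wt',S,[(366,160)],.03),('wt',D,[(229.4,350)],.03)]:
    p=plane(d,uv,z)*1000; print(n,p.round(1).tolist(),'mean',p.mean(0).round(1),ang(p[-1]-p[0]),ang(p[-1]-p[1]) if len(p)>1 else 0)
from scipy.spatial.transform import Rotation as Ro
W=load('wrist0'); s=arm.get_state()
T=Ro.from_euler('xyz',s['ee_rot'])
print('cam in tool',T.inv().apply(np.array(W['xyz'])-s['eef_pos']),T.inv().apply(Ro.from_euler('xyz',W['rotation']).as_matrix()[:,2]))
E
```

```text
wideS c [ 550.7 -383.2] L [ 43.7 138.1  43.1 138.1] [np.float64(112.7), np.float64(22.9), np.float64(-67.3), np.float64(-156.9)]
wideD c [ 543.8 -376.6] L [144.7  44.7 142.   47. ] [np.float64(-160.6), np.float64(102.0), np.float64(20.4), np.float64(-74.3)]
crossS c [ 399.9 -240.7] L [69.  35.8 70.7 36.7] [np.float64(24.8), np.float64(-61.2), np.float64(-154.5), np.float64(116.0)]
slimS c [403.8 254.1] L [139.9  29.1 137.6  23.2] [np.float64(15.0), np.float64(-73.0), np.float64(-167.5), np.float64(113.5)]
slimD c [397.3 262. ] L [141.1  20.4 138.3  22.9] [np.float64(-168.5), np.float64(95.8), np.float64(12.6), np.float64(-76.4)]
dow [[736.3, 106.9], [735.4, 82.1]] mean [735.9  94.5] -92.0 0.0
dow [[735.3, 106.8], [732.0, 86.9]] mean [733.6  96.8] -99.6 0.0
strap [[703.7, -113.7], [742.9, -115.4], [744.2, -149.9], [703.9, -149.2]] mean [ 723.7 -132.1] -89.7 -139.1
railS [[717.6, 125.0], [756.7, 123.3], [700.3, -157.2]] mean [724.9  30.4] -93.5 -101.4
railD [[751.5, 122.6], [712.4, 125.6], [697.0, -157.4]] mean [720.3  30.3] -101.0 -93.1
wt [[515.8, 391.6]] mean [515.8 391.6] 0.0 0
wt [[514.6, 393.6]] mean [514.6 393.6] 0.0 0
cam in tool [ 0.06965472  0.00078641 -0.15742393] [-2.58278784e-01  3.97113441e-04  9.66070345e-01]
```

View pics/wrist0.png

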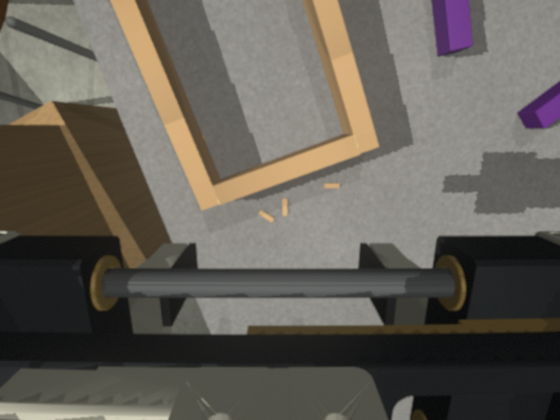

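```bash
cat >> h.py <<'E'
def go(x,y,z,yaw,show=True):
    "deltas (units) from measured pose to world mm / deg"
    s=arm.get_state(); e=s['eef_pos']*1000; w=s['ee_rot'][2]
    d=np.array([x,y,z])-e; c,n=np.cos(w),np.sin(w)
    t=np.array([c*d[0]+n*d[1], n*d[0]-c*d[1], -d[2]])/60
    a=-((yaw-np.degrees(w)+180)%360-180)/5
    print('go',(x,y,z,yaw),t.round(3),'turn',round(a,3),'rows>=',round(max(np.linalg.norm(d)/62.5,abs(a)*5/10.7),1))
E
python3 - <<'E'
from h import *
S=load('scene0');D=load('side0')
print('jar lid S',plane(S,[(252,362)],.085)*1000, 'D',plane(D,[(222,134)],.085)*1000)
print('bottle base S',plane(S,[(424,200)],.03)*1000,'D',plane(D,[(136,310)],.02)*1000)
print('hammer end',plane(S,[(197,230),(262,188)],.012)*1000)
print('smallwt',plane(D,[(224,395),(176,378)],.02)*1000)
go(480,200,260,0);go(547,-380,250,22)
E
```

```text
jar lid S [[ 725.35023856 -329.35697032]] D [[ 711.50425279 -308.53280007]]
bottle base S [[725.16157098 308.30203407]] D [[712.94121541 329.85007288]]
hammer end [[ 367.93532743 -115.16966072]
 [ 367.69476647  112.47221995]]
smallwt [[505.88709659 467.60362786]
 [589.27278044 451.66888661]]
go (480, 200, 260, 0) [ 6.664  5.703 -0.569] turn -3.425 rows>= 8.4
go (547, -380, 250, 22) [10.578 14.612 -0.403] turn -7.825 rows>= 17.3
```

jog_arm:
  deltas:
    - [[0.8,0.7,-0.2,-0.4],[1.6,1.4,-0.4,-0.8],[2.5,2.1,-0.5,-1.2],[3.3,2.8,-0.55,-1.7],[4.1,3.5,-0.55,-2.1],[5.0,4.3,-0.55,-2.6],[5.8,5.0,-0.55,-3.0],[6.6,5.7,-0.55,-3.4]]
  grip: 87

```text
t: 1.15
eef_pos: [0.4635, 0.2218, 0.2597]
ee_rot: [-3.141, -0.0, -0.001]
force: [1.5, 1.2, 0.4]
width: 0.0872
gripper_force: 0.0
```

```bash
python3 -c "
from h import *
s=arm.get_state();print(s['t'],s['eef_pos'],s['ee_rot'],s['q'][5])
go(547,-380,250,22)"
```

```text
1.15 [0.46349398 0.22178938 0.25971143] [-3.14121631e+00 -2.47460229e-04 -5.35337779e-04] 0.7414911419344015
go (547, -380, 250, 22) [ 1.397 10.029  0.162] turn -4.406 rows>= 9.7
```

jog_arm:
  deltas:
    - [[0.5,0.7,-0.3,0],[1.0,1.4,-0.6,0],[1.5,2.1,-0.9,0],[2.1,2.8,-1.2,0],[2.67,3.67,-1.5,0],[2.67,3.67,-1.5,0],[2.67,3.67,-1.5,0],[2.67,3.67,-1.5,0]]

```text
t: 2.15
eef_pos: [0.622, 0.0041, 0.3492]
ee_rot: [-3.141, 0.001, -0.001]
force: [0.5, 0.4, 1.3]
width: 0.0872
gripper_force: 0.0
```

```bash
python3 -c "
from h import *
shot('wrist','w1')
go(547,-380,250,22)"
```

```text
go (547, -380, 250, 22) [-1.247  6.404  1.657] turn -4.406 rows>= 6.5
```

View pics/w1.png

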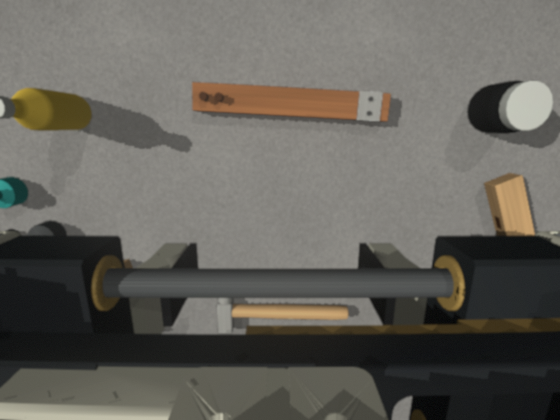

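The wrist view shows the rail from (193,95) to (390,107), with dowels at (212,97) and the strap at (370,106). The jar and bottle are clear of both leg spots.

```bash
cat >> h.py <<'E'
def blob(d,lo,hi,box):
    x0,y0,x1,y1=box; hsv=cv2.cvtColor(d['img'],cv2.COLOR_RGB2HSV)
    m=np.zeros(hsv.shape[:2],np.uint8); m[y0:y1,x0:x1]=cv2.inRange(hsv,lo,hi)[y0:y1,x0:x1]
    cs=cv2.findContours(m,cv2.RETR_EXTERNAL,cv2.CHAIN_APPROX_NONE)[0]
    return max(cs,key=cv2.contourArea).reshape(-1,2).astype(float)
def rect(d,c,z):
    p=plane(d,c,z)*1000; r=cv2.minAreaRect(p.astype(np.float32)); b=cv2.boxPoints(r)
    e=b[1]-b[0]; f=b[2]-b[1]; L=e if np.hypot(*e)>np.hypot(*f) else f
    a=np.degrees(np.arctan2(L[1],L[0])); print('c',np.round(r[0],1),'size',np.round(r[1],1),'long axis',round((a+90)%180-90,1)); return p,b
E
python3 - <<'E'
from h import *
W=load('w1'); im=W['img']
print(im[100,[230,300,340,358,360,369,372,385]].tolist())
c=blob(W,(5,110,60),(20,255,255),(180,70,410,135)); print('rail contour',c.min(0),c.max(0)); rect(W,c,.024)
hsv=cv2.cvtColor(im,cv2.COLOR_RGB2HSV)
m=((hsv[:,:,1]<60)&(hsv[:,:,2]>150)).astype(np.uint8); m[:70]=0;m[135:]=0;m[:,:340]=0;m[:,400:]=0
k=cv2.findContours(m,0,1)[0]; k=max(k,key=cv2.contourArea).reshape(-1,2); print(k.min(0),k.max(0)); rect(W,k,.026)
m=(hsv[:,:,2]<75).astype(np.uint8); m[:88]=0;m[107:]=0;m[:,:194]=0;m[:,240:]=0
ys,xs=np.where(m); print(xs.min(),xs.max(),ys.min(),ys.max())
print('dowel approx',plane(W,[(204,97),(217,98)],.038)*1000)
t=cv2.resize(im[75:130,185:400],None,fx=3.7,fy=3.7,interpolation=cv2.INTER_CUBIC); cv2.imwrite('pics/z3.png',t[:,:,::-1])
E
```

```text
[[98, 70, 50], [152, 104, 69], [147, 101, 68], [147, 126, 111], [156, 154, 147], [105, 104, 100], [107, 107, 102], [148, 103, 70]]
rail contour [193.  83.] [357. 119.]
c [728.5   7.1] size [239.2  38.8] long axis 86.9
[358  91] [381 119]
c [ 722.7 -130.5] size [32.  39.1] long axis -4.2
205 223 95 100
dowel approx [[732.77912244 107.20916124]
 [731.35009735  88.85473358]]
```

View pics/z3.png

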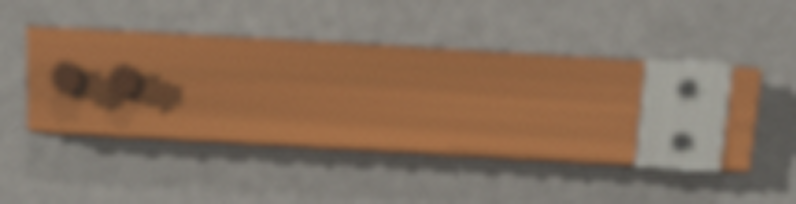

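jog_arm:
  deltas:
    - [[-0.2,0.8,0.2,-0.7],[-0.4,1.6,0.4,-1.4],[-0.6,2.4,0.6,-2.1],[-0.75,3.2,0.8,-2.8],[-0.9,4.0,1.0,-3.5],[-1.05,4.8,1.2,-4.0],[-1.2,5.6,1.4,-4.4],[-1.25,6.4,1.65,-4.4]]

```text
t: 3.2
eef_pos: [0.5469, -0.381, 0.251]
ee_rot: [3.141, -0.001, 0.384]
force: [1.0, 1.3, -0.1]
width: 0.087
gripper_force: 0.0
```

jog_arm:
  deltas:
    - [[0,0,0,0],[0,0,0,0]]

```text
t: 3.45
eef_pos: [0.547, -0.38, 0.2506]
ee_rot: [-3.141, 0.0, 0.382]
force: [0.8, 0.7, -0.6]
width: 0.0869
gripper_force: 0.0
```

```bash
python3 -c "
from h import *
shot('wrist','w2')"
```

```text
(no output)
```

View pics/w2.png

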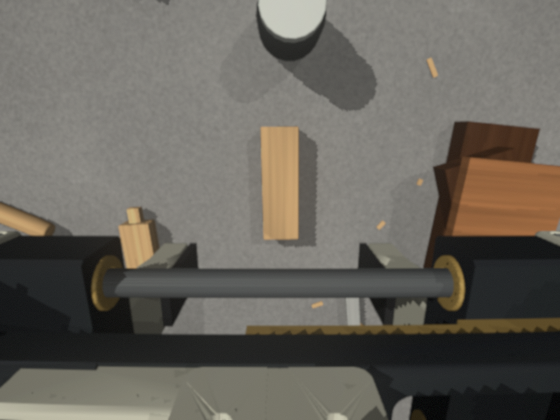

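The wide leg is squarely below the gripper, at (261..299, 126..240). Measuring its pose now.

```bash
python3 - <<'E'
from h import *
W=load('w2'); c=blob(W,(8,80,90),(28,255,255),(240,110,320,243)); print(c.min(0),c.max(0)); rect(W,c,.03)
c=blob(W,(8,80,90),(28,255,255),(110,195,170,236)); print(c.min(0),c.max(0)); rect(W,c,.024)
W=load('w1');print(plane(W,[(203.4,96.1),(218.8,97.2)],.038)*1000,plane(W,[(369.4,105.5)],.026)*1000)
E
```

```text
[261. 127.] [298. 239.]
c [ 548.6 -383.2] size [138.6  44.5] long axis 22.8
[119. 207.] [151. 235.]
c [ 434.9 -227.8] size [37.5 43.6] long axis -67.9
[[733.99214223 107.99218151]
 [732.41503962  86.25735233]] [[ 722.16260876 -130.80487625]]
```

```bash
python3 -c "
from h import *
go(548.5,-382.8,60,22.8);go(548.5,-382.8,7,22.8)"
```

```text
go (548.5, -382.8, 60, 22.8) [-1.000e-03  5.600e-02  3.185e+00] turn -0.169 rows>= 3.1
go (548.5, -382.8, 7, 22.8) [-1.000e-03  5.600e-02  4.068e+00] turn -0.169 rows>= 3.9
```

jog_arm:
  deltas:
    - [[0,0.055,0.9,-0.17],[0,0.055,1.8,-0.17],[0,0.055,2.7,-0.17],[0,0.055,3.3,-0.17],[0,0.055,3.7,-0.17],[0,0.055,4.0,-0.17],[0,0.055,4.06,-0.17],[0,0.055,4.06,-0.17]]

```text
t: 4.5
eef_pos: [0.5488, -0.3837, 0.0078]
ee_rot: [3.141, -0.001, 0.397]
force: [0.7, 0.3, 1.4]
width: 0.087
gripper_force: 0.0
```

jog_arm:
  deltas:
    - [[0,0,0,0],[0,0,0,0],[0,0,0,0],[0,0,0,0],[0,0,0,0],[0,0,0,0]]
  grip: 30
  squeeze: 25

```text
t: 5.25
eef_pos: [0.548, -0.3838, 0.007]
ee_rot: [-3.142, 0.0, 0.397]
force: [-0.2, 0.3, 1.1]
width: 0.0445
gripper_force: 25.0
```

jog_arm:
  deltas:
    - [[0,0,-0.3,0],[0,0,-0.8,0],[0,0,-1.5,0],[0,0,-1.8,0],[0,0,-1.8,0]]

```text
t: 5.88
eef_pos: [0.549, -0.3841, 0.117]
ee_rot: [3.139, -0.003, 0.397]
force: [-0.6, -0.6, -1.2]
width: 0.045
gripper_force: 25.0
```

```bash
python3 -c "
from h import *
go(620.9,-127,60,-3.1);go(627.9,-127.4,60,-3.1);go(627.9,-127.4,7,-3.1)"
```

```text
go (620.9, -127, 60, -3.1) [ 2.761 -3.488  0.95 ] turn 5.166 rows>= 4.4
go (627.9, -127.4, 60, -3.1) [ 2.866 -3.437  0.95 ] turn 5.166 rows>= 4.4
go (627.9, -127.4, 7, -3.1) [ 2.866 -3.437  1.834] turn 5.166 rows>= 4.6
```

jog_arm:
  deltas:
    - [[0.5,-0.6,0,1],[1.0,-1.2,0,2],[1.6,-1.9,0,3.2],[2.2,-2.6,0,4.2],[2.6,-3.1,0,5.0],[2.75,-3.49,0.5,5.17],[2.75,-3.49,0.9,5.17],[2.75,-3.49,0.9,5.17]]

```text
t: 6.88
eef_pos: [0.6168, -0.1265, 0.0576]
ee_rot: [3.141, 0.006, -0.054]
force: [0.4, -0.3, -0.5]
width: 0.0451
gripper_force: 25.0
```

```bash
python3 -c "
from h import *
shot('wrist','w3')
go(627.9,-127.4,9,-3.1)
print(arm.get_state()['ee_rot'])"
```

```text
go (627.9, -127.4, 9, -3.1) [ 0.164 -0.001  0.838] turn -0.002 rows>= 0.8
[ 3.14105144  0.00375853 -0.05431663]
```

View pics/w3.png

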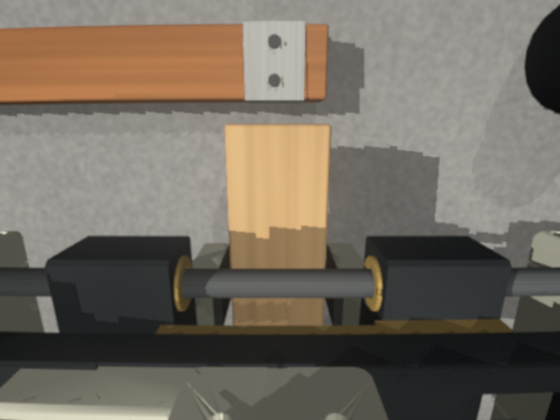

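The strap spans columns 243..305 with its front at row 100. The held leg's top end spans 226..330 at row 125, still 50 mm up.

```bash
python3 - <<'E'
from h import *
W=load('w3')
a=plane(W,[(243.5,100.5),(305,100.5),(305.5,22),(243.5,22)],.026)*1000; print('strap',a.round(1).tolist(),a.mean(0))
r=plane(W,[(1,102),(325,101)],.024)*1000;print('rail front',r)
l=plane(W,[(226,125.5),(330,125.5)],.0806)*1000; print('leg end',l, l.mean(0))
v=r[0]-r[1]; print('rail yaw',np.degrees(np.arctan2(v[1],v[0]))-90, 'leg end yaw',np.degrees(np.arctan2(*(l[0]-l[1])[::-1]))-90)
E
```

```text
strap [[701.7, -112.5], [699.8, -147.4], [740.3, -149.0], [742.0, -115.7]] [ 720.9604017 -131.1579926]
rail front [[ 710.17603747   30.81250795]
 [ 699.11028299 -159.12289977]]
leg end [[ 688.12676769 -109.85679737]
 [ 685.83910284 -152.70207418]] [ 686.98293527 -131.27943577]
rail yaw -3.3343184467204594 leg end yaw -3.0563274283263553
```

jog_arm:
  deltas:
    - [[0.18,-0.025,0.2,0.04],[0.18,-0.025,0.4,0.04],[0.18,-0.025,0.55,0.04],[0.18,-0.025,0.65,0.04],[0.18,-0.025,0.75,0.04],[0.18,-0.025,0.82,0.04],[0.18,-0.025,0.83,0.04],[0.18,-0.025,0.83,0.04]]

```text
t: 7.92
eef_pos: [0.6314, -0.1263, 0.0153]
ee_rot: [3.141, -0.004, -0.057]
force: [-10.6, 2.4, 30.5]
width: 0.045
gripper_force: 25.0
```

jog_arm:
  deltas:
    - [[0,0,0,0],[0,0,0,0],[0,0,0,0],[0,0,0,0]]
  grip: 65

```text
t: 8.43
eef_pos: [0.6301, -0.126, 0.0107]
ee_rot: [3.141, 0.001, -0.058]
force: [0.8, -0.2, 0.0]
width: 0.0647
gripper_force: 0.0
```

jog_arm:
  deltas:
    - [[0,0,-0.5,0],[0,0,-1.3,0],[0,0,-2.2,0],[0,0,-3,0],[0,0,-3,0],[0,0,-3,0]]

```text
t: 9.18
eef_pos: [0.6299, -0.1259, 0.1907]
ee_rot: [-3.141, 0.0, -0.058]
force: [0.1, 0.6, 0.3]
width: 0.0651
gripper_force: 0.0
```

```bash
python3 - <<'E'
from h import *
W=shot('wrist','w4')
for s in ((8,80,90),(12,80,110)):
  c=blob(W,s,(28,190,255),(200,100,400,240)); print(c.min(0),c.max(0)); 
  rect(W,c,.03)
cv2.imwrite('pics/z4.png',cv2.resize(W['img'][60:250,140:420],None,fx=2.8,fy=2.8)[:,:,::-1])
go(400,258,240,12.5)
E
```

```text
[200. 100.] [307. 239.]
c [ 655.2 -104.1] size [104.3 141.6] long axis -3.4
[200. 100.] [307. 239.]
c [ 655.2 -104.1] size [104.3 141.6] long axis -3.4
go (400, 258, 240, 12.5) [-4.191 -6.166 -0.834] turn -3.166 rows>= 7.2
```

View pics/z4.png

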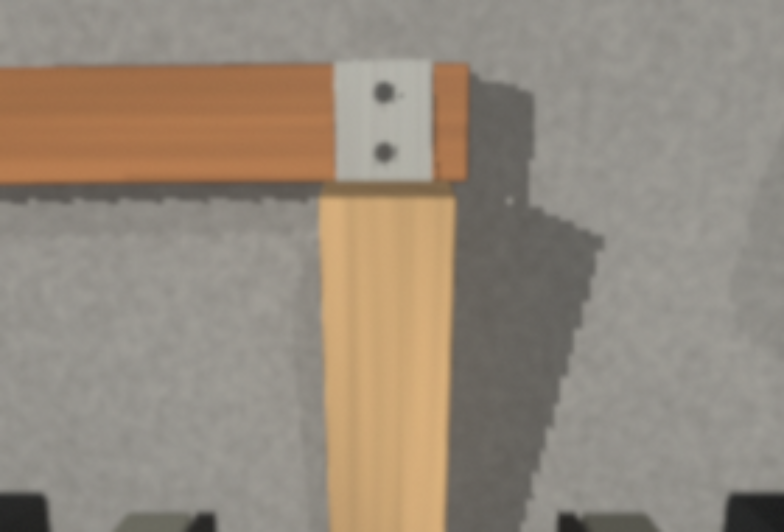

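```bash
python3 - <<'E'
from h import *
W=load('w4')
f=lambda x,y:(140+x/2.8,60+y/2.8)
p=plane(W,[f(319,196),f(455,194),f(329,510),f(444,510),f(388,184)],.03)*1000; print(p.round(1).tolist(),np.linalg.norm(p[0]-p[1]),np.linalg.norm(p[2]-p[3]))
for a,b in((0,2),(1,3)): print(np.degrees(np.arctan2(*(p[a]-p[b])[::-1])))
s=plane(W,[f(335,181),f(433,180),f(433,61),f(334,62)],.026)*1000; print('strap',s.round(1).tolist(),s.mean(0))
r=plane(W,[f(0,184),f(466,180)],.024)*1000; v=r[0]-r[1]; print('rail yaw',r,np.degrees(np.arctan2(v[1],v[0]))-90)
print(W['img'][118:134,[270,279,290]].tolist())
w=shot('scene','s1'); q=shot('side','d1')
c=np.zeros((300,800,3),np.uint8); c[:,:400]=cv2.resize(w['img'][250:340,230:350],(400,300),interpolation=cv2.INTER_CUBIC); c[:,400:]=cv2.resize(q['img'][150:240,170:290],(400,300),interpolation=cv2.INTER_CUBIC)
cv2.imwrite('pics/z5.png',c[:,:,::-1])
E
```

```text
[[697.8, -107.3], [695.7, -154.9], [580.9, -102.2], [578.3, -146.3], [700.5, -131.6]] 47.67919502068579 44.205013654559956
-2.497911243761578
-4.1911475262638715
strap [[702.6, -113.0], [700.9, -147.6], [740.4, -149.4], [742.1, -115.5]] [ 721.50875686 -131.3619178 ]
rail yaw [[ 708.91941071    7.01002912]
 [ 700.28532378 -159.44086172]] -2.9693669106806055
[[[178, 177, 167], [167, 166, 157], [177, 176, 167]], [[178, 177, 168], [174, 173, 164], [177, 175, 167]], [[178, 177, 168], [175, 174, 166], [176, 174, 165]], [[177, 176, 167], [176, 175, 166], [176, 174, 166]], [[177, 176, 166], [176, 174, 165], [175, 173, 164]], [[170, 167, 156], [169, 166, 155], [170, 166, 155]], [[154, 146, 131], [152, 143, 129], [154, 145, 130]], [[134, 117, 95], [132, 115, 94], [133, 116, 94]], [[123, 102, 74], [125, 103, 76], [123, 102, 76]], [[125, 103, 74], [124, 102, 74], [121, 99, 72]], [[128, 105, 76], [125, 103, 74], [125, 102, 75]], [[139, 113, 82], [136, 111, 81], [137, 112, 81]], [[165, 134, 96], [163, 133, 94], [164, 134, 95]], [[190, 154, 110], [190, 156, 111], [192, 156, 110]], [[201, 164, 116], [201, 163, 116], [204, 166, 118]], [[203, 165, 117], [203, 165, 117], [205, 167, 118]]]
```

View pics/z5.png

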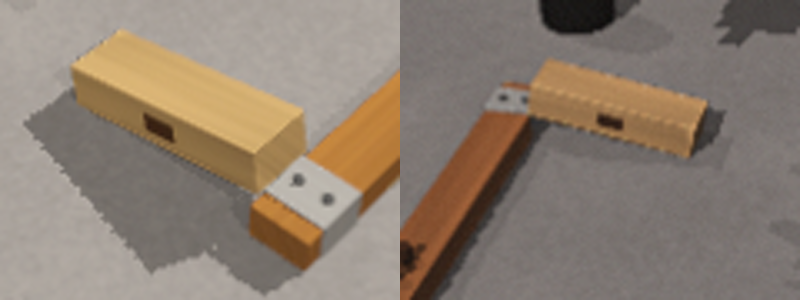

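The leg's front end has landed propped on the strap edge: its near end is raised in both views, since I measured before the arm had settled. I'll regrip it, back off a few millimetres and lay it flat.

jog_arm:
  deltas:
    - [[0,0,0.8,0],[0,0,1.6,0],[0,0,2.3,0],[0,0,2.7,0],[0,0,2.84,0],[0,0,2.84,0],[0,0,2.84,0]]

```text
t: 10.2
eef_pos: [0.6311, -0.126, 0.0219]
ee_rot: [-3.142, -0.002, -0.058]
force: [1.0, -0.5, -1.0]
width: 0.0648
gripper_force: 0.0
```

jog_arm:
  deltas:
    - [[0,0,0,0],[0,0,0,0],[0,0,0,0],[0,0,-0.05,0],[-0.06,0,-0.08,0],[-0.1,0,-0.08,0],[-0.1,0,-0.08,0],[-0.1,0,-0.08,0]]
  grip: 30
  squeeze: 10

```text
t: 11.2
eef_pos: [0.6242, -0.1256, 0.0255]
ee_rot: [3.142, 0.0, -0.058]
force: [0.2, 0.1, -1.4]
width: 0.0451
gripper_force: 10.0
```

jog_arm:
  deltas:
    - [[0,0,0.07,0],[0,0,0.14,0],[0,0,0.2,0],[0,0,0.25,0],[0,0,0.28,0],[0,0,0.28,0],[0,0,0.28,0]]
  squeeze: 4

```text
t: 12.08
eef_pos: [0.624, -0.1257, 0.0087]
ee_rot: [-3.142, 0.0, -0.058]
force: [-0.8, 0.2, -1.6]
width: 0.0447
gripper_force: 4.0
```

jog_arm:
  deltas:
    - [[0,0,0,0],[0,0,0,0],[0,0,0,0],[0,0,-0.4,0],[0,0,-1.2,0],[0,0,-2.1,0],[0,0,-3,0],[0,0,-3,0]]
  grip: 65

```text
t: 13.08
eef_pos: [0.627, -0.1258, 0.1945]
ee_rot: [-3.141, -0.01, -0.057]
force: [0.8, -0.0, -1.3]
width: 0.0648
gripper_force: 0.0
```

jog_arm:
  deltas:
    - [[0,0,0,0],[0,0,0,0],[0,0,0,0]]

```text
t: 13.45
eef_pos: [0.6237, -0.1257, 0.1874]
ee_rot: [3.141, 0.002, -0.058]
force: [-0.4, 0.4, 0.5]
width: 0.065
gripper_force: 0.0
```

```bash
python3 - <<'E'
from h import *
W=shot('wrist','w5');w=shot('scene','s2')
c=np.zeros((400,800,3),np.uint8); c[:,:400]=cv2.resize(w['img'][250:340,230:320],(400,400),interpolation=cv2.INTER_CUBIC); c[:,400:]=cv2.resize(W['img'][70:250,190:370],(400,400),interpolation=cv2.INTER_CUBIC)
cv2.imwrite('pics/z6.png',c[:,:,::-1]); print(arm.get_state()['eef_pos'])
E
```

```text
[ 0.62396419 -0.12565736  0.18784635]
```

View pics/z6.png

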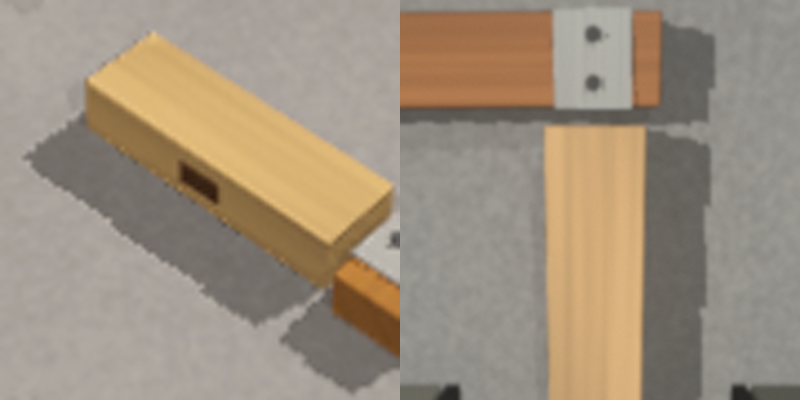

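The leg is now flat, with its front edge at wrist-crop row 126 and the strap front at row 108. I'll measure the gap.

```bash
python3 - <<'E'
from h import *
W=load('w5'); k=180/400
f=lambda x,y:(190+(x-400)*k,70+y*k)
p=plane(W,[f(544,126.5),f(646,126),f(549,390),f(641,390)],.03)*1000; print(p.round(1).tolist(),np.linalg.norm(p[0]-p[1]),np.linalg.norm(p[2]-p[3]))
m1=p[:2].mean(0);m2=p[2:].mean(0);print('leg yaw',np.degrees(np.arctan2(*(m1-m2)[::-1])),'front mid',m1)
s=plane(W,[f(553.5,108.5),f(632,107.5),f(632,9),f(553.5,8)],.026)*1000; print('strap',s.round(1).tolist(),s.mean(0))
r=plane(W,[f(402,107),f(659,106)],.024)*1000; v=r[0]-r[1]; print('rail yaw',np.degrees(np.arctan2(v[1],v[0]))-90)
sm=s.mean(0); a=np.radians(-3.1);u=np.array([np.cos(a),np.sin(a)]);v=np.array([-u[1],u[0]])
print('front rel strap along,lat',(m1-sm)@u,(m1-sm)@v, 'strap front',(s[:2].mean(0)-sm)@u)
E
```

```text
[[694.1, -108.5], [691.8, -152.9], [571.8, -101.6], [569.3, -145.8]] 44.46854980135972 44.24097046386691
leg yaw -3.2665555390953864 front mid [ 692.97658928 -130.66798018]
strap [[701.6, -112.9], [700.0, -147.3], [740.4, -149.1], [742.7, -115.9]] [ 721.15934114 -131.30814616]
rail yaw -3.1494370330390637
front rel strap along,lat -28.17613062135941 -0.8848605610769922 strap front -20.414251260188294
```

jog_arm:
  deltas:
    - [[0,0,0.8,0],[0,0,1.6,0],[0,0,2.3,0],[0,0,2.8,0],[0,0,2.98,0],[0,0,2.98,0],[0,0,2.98,0]]

```text
t: 14.42
eef_pos: [0.6253, -0.1256, 0.0114]
ee_rot: [-3.142, -0.002, -0.058]
force: [-0.3, 0.3, -0.0]
width: 0.065
gripper_force: 0.0
```

jog_arm:
  deltas:
    - [[0,0,0,0],[0,0,0,0],[0,0,0,0],[0.03,-0.01,0,0],[0.06,-0.01,0,0],[0.083,-0.01,0,0],[0.083,-0.01,0,0],[0.083,-0.01,0,0]]
  grip: 30
  squeeze: 10

```text
t: 15.42
eef_pos: [0.6284, -0.1256, 0.0106]
ee_rot: [3.141, 0.001, -0.058]
force: [-5.0, 0.5, 6.8]
width: 0.0449
gripper_force: 10.0
```

jog_arm:
  deltas:
    - [[0,0,0,0],[0,0,0,0],[0,0,0,0],[0,0,-0.4,0],[0,0,-1.2,0],[0,0,-2.1,0],[0,0,-3,0],[0,0,-3,0]]
  grip: 65

```text
t: 16.42
eef_pos: [0.6321, -0.1255, 0.1955]
ee_rot: [-3.141, -0.009, -0.057]
force: [-0.5, -0.3, -0.6]
width: 0.0651
gripper_force: 0.0
```

```bash
python3 - <<'E'
from h import *
W=shot('wrist','w6'); im=W['img'].astype(int)
# column profile through strap/leg at gap
print([tuple(im[y,275]) for y in range(112,132)])
go(480,100,240,12);go(400,258,240,12.5)
E
```

```text
[(np.int64(175), np.int64(173), np.int64(165)), (np.int64(174), np.int64(172), np.int64(163)), (np.int64(167), np.int64(165), np.int64(157)), (np.int64(148), np.int64(146), np.int64(139)), (np.int64(122), np.int64(120), np.int64(115)), (np.int64(107), np.int64(104), np.int64(100)), (np.int64(102), np.int64(100), np.int64(96)), (np.int64(105), np.int64(103), np.int64(98)), (np.int64(117), np.int64(114), np.int64(109)), (np.int64(137), np.int64(135), np.int64(128)), (np.int64(155), np.int64(153), np.int64(146)), (np.int64(167), np.int64(165), np.int64(157)), (np.int64(172), np.int64(172), np.int64(163)), (np.int64(174), np.int64(173), np.int64(164)), (np.int64(174), np.int64(172), np.int64(164)), (np.int64(172), np.int64(170), np.int64(161)), (np.int64(159), np.int64(157), np.int64(150)), (np.int64(132), np.int64(130), np.int64(122)), (np.int64(104), np.int64(101), np.int64(95)), (np.int64(101), np.int64(94), np.int64(85))]
go (480, 100, 240, 12) [-2.72  -3.602 -0.793] turn -3.064 rows>= 4.4
go (400, 258, 240, 12.5) [-4.204 -6.154 -0.793] turn -3.164 rows>= 7.2
```

jog_arm:
  deltas:
    - [[-0.5,-0.75,-0.3,-0.4],[-1.0,-1.5,-0.6,-0.8],[-1.6,-2.3,-0.8,-1.2],[-2.1,-3.1,-0.8,-1.6],[-2.6,-3.9,-0.8,-2.0],[-3.2,-4.7,-0.8,-2.4],[-3.7,-5.4,-0.8,-2.8],[-4.2,-6.15,-0.8,-3.16]]

```text
t: 17.48
eef_pos: [0.3974, 0.2585, 0.2368]
ee_rot: [3.141, 0.001, 0.219]
force: [1.5, 0.4, 0.0]
width: 0.0652
gripper_force: 0.0
```

jog_arm:
  deltas:
    - [[0,0,0,0],[0,0,0,0],[0,0,0,0],[0,0,0,0]]

```text
t: 17.98
eef_pos: [0.3995, 0.2568, 0.2377]
ee_rot: [3.141, 0.0, 0.216]
force: [-0.3, 0.4, -0.4]
width: 0.0649
gripper_force: 0.0
```

```bash
python3 - <<'E'
from h import *
W=shot('wrist','w7'); 
c=blob(W,(8,80,90),(28,255,255),(150,40,400,240)); print(c.min(0),c.max(0),cv2.contourArea(c.astype(np.float32))); rect(W,c,.03)
s=arm.get_state();print(s['eef_pos'],s['q'][5])
go(400,258,8,12.5)
E
```

```text
[264. 126.] [284. 239.] 2171.0
c [401.8 260.9] size [134.6  24. ] long axis 12.7
[0.39947404 0.25683517 0.23781954] 0.7997314791982022
go (400, 258, 8, 12.5) [ 0.013 -0.017  3.83 ] turn -0.024 rows>= 3.7
```

```bash
python3 -c "
from h import *
go(399.5,260.3,7,12.7)"
```

```text
go (399.5, 260.3, 7, 12.7) [ 0.013 -0.056  3.847] turn -0.064 rows>= 3.7
```

jog_arm:
  deltas:
    - [[0.01,-0.055,0.9,-0.06],[0.01,-0.055,1.8,-0.06],[0.01,-0.055,2.6,-0.06],[0.01,-0.055,3.2,-0.06],[0.01,-0.055,3.6,-0.06],[0.01,-0.055,3.84,-0.06],[0.01,-0.055,3.84,-0.06],[0.01,-0.055,3.84,-0.06]]

```text
t: 19.02
eef_pos: [0.3994, 0.2611, 0.0081]
ee_rot: [-3.141, -0.001, 0.223]
force: [0.5, 0.4, 0.0]
width: 0.065
gripper_force: 0.0
```

jog_arm:
  deltas:
    - [[0,0,0,0],[0,0,0,0],[0,0,0,0],[0,0,0,0],[0,0,0,0],[0,0,0,0]]
  grip: 10
  squeeze: 40

```text
t: 19.77
eef_pos: [0.3989, 0.261, 0.0076]
ee_rot: [3.142, -0.0, 0.223]
force: [-0.8, 0.7, 1.5]
width: 0.0236
gripper_force: 39.9
```

jog_arm:
  deltas:
    - [[0,0,-0.2,0],[0,0,-0.6,0],[0,0,-1.0,0],[0,0,-1.5,0],[0,0,-1.5,0],[0,0,-1.5,0]]

```text
t: 20.52
eef_pos: [0.3987, 0.2608, 0.0977]
ee_rot: [-3.141, -0.0, 0.223]
force: [-0.1, 0.2, -1.0]
width: 0.0238
gripper_force: 39.9
```

```bash
python3 -c "
from h import *
go(620,102.7,100,-3.1)"
```

```text
go (620, 102.7, 100, -3.1) [ 3.016  3.385 -0.038] turn 3.172 rows>= 4.4
```

jog_arm:
  deltas:
    - [[0.5,0.6,0,0.6],[1.1,1.2,0,1.2],[1.7,1.9,0,1.9],[2.3,2.6,0,2.5],[2.8,3.2,0,3.0],[3.0,3.38,0.4,3.17],[3.0,3.38,0.7,3.17],[3.0,3.38,0.7,3.17]]

```text
t: 21.52
eef_pos: [0.6171, 0.1025, 0.053]
ee_rot: [3.139, 0.005, -0.054]
force: [-0.5, 0.3, -0.3]
width: 0.0237
gripper_force: 39.9
```

jog_arm:
  deltas:
    - [[0,0,0,0],[0,0,0,0],[0,0,0,0],[0,0,0,0]]

```text
t: 22.02
eef_pos: [0.6194, 0.1033, 0.0561]
ee_rot: [-3.141, -0.001, -0.053]
force: [-0.1, -0.6, 0.3]
width: 0.0238
gripper_force: 39.9
```

```bash
python3 -c "
from h import *
W=shot('wrist','w8');s=arm.get_state();print(s['eef_pos'],s['ee_rot'])
c=blob(W,(5,110,60),(20,255,255),(0,0,560,115));print(c.min(0),c.max(0))
go(633,103,8,-3.1)"
```

```text
[0.61934997 0.10322033 0.05596971] [-3.14125350e+00 -5.23935788e-04 -5.34026862e-02]
[220.   5.] [559.  88.]
go (633, 103, 8, -3.1) [ 0.227 -0.008  0.799] turn 0.008 rows>= 0.8
```

View pics/w8.png

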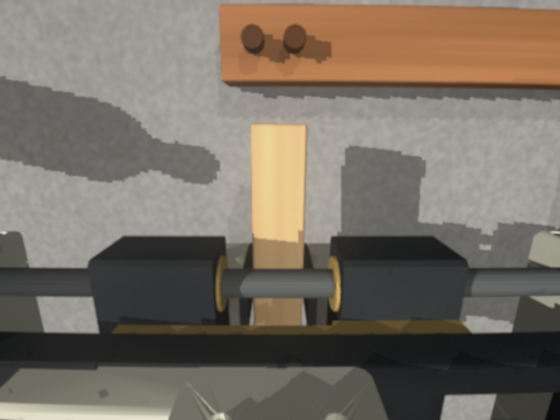

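Dowel tops are at (252,37) and (294,38), the rail's front top edge is at about row 82, and the held leg's end spans (251..307, 125).

```bash
python3 - <<'E'
from h import *
W=load('w8'); im=W['img'].astype(int)
print([im[y,400].tolist() for y in range(78,92,1)])
d=plane(W,[(252.5,34.5),(294.5,35)],.038)*1000
r=plane(W,[(222,81),(520,84)],.024)*1000
r0=plane(W,[(222,5.5),(520,10)],.024)*1000
l=plane(W,[(251,125),(307.5,125)],.0784)*1000
print('dow',d,d.mean(0),'front',r,'back',r0,'leg',l,l.mean(0),np.linalg.norm(l[0]-l[1]))
E
```

```text
[[192, 131, 84], [186, 128, 83], [171, 117, 77], [144, 99, 65], [111, 77, 52], [86, 61, 43], [79, 58, 42], [81, 61, 46], [86, 70, 57], [93, 82, 74], [100, 95, 89], [102, 98, 92], [102, 98, 92], [102, 98, 93]]
dow [[735.07007674 109.15451141]
 [733.71124064  87.8917842 ]] [734.39065869  98.5231478 ] front [[715.75958493 128.90229028]
 [706.43400788 -41.83854913]] back [[754.00195625 125.37804536]
 [745.09785935 -37.18780216]] leg [[690.1732332  109.82025547]
 [688.94469136  86.35490494]] [689.55896228  98.08758021] 23.497489024304276
```

jog_arm:
  deltas:
    - [[0.1,-0.02,0,0.02],[0.2,-0.035,0,0.02],[0.28,-0.035,0.1,0.02],[0.32,-0.035,0.25,0.02],[0.32,-0.035,0.4,0.02],[0.32,-0.035,0.55,0.02],[0.32,-0.035,0.68,0.02],[0.32,-0.035,0.75,0.02]]

```text
t: 23.08
eef_pos: [0.6383, 0.104, 0.0099]
ee_rot: [3.141, 0.001, -0.055]
force: [-0.1, 0.7, -0.6]
width: 0.0237
gripper_force: 39.9
```

jog_arm:
  deltas:
    - [[0,0,0.03,0],[0,0,0.04,0],[0,0,0.04,0],[0,0,0.04,0]]

```text
t: 23.58
eef_pos: [0.6387, 0.1041, 0.0084]
ee_rot: [-3.141, -0.0, -0.055]
force: [-0.3, 0.2, -0.6]
width: 0.0237
gripper_force: 39.9
```

```bash
python3 - <<'E'
from h import *
W=shot('wrist','w9'); im=W['img']; s=arm.get_state(); print(s['eef_pos'],s['ee_rot'])
t=cv2.resize(im[60:240,160:400],None,fx=3.3,fy=3.3,interpolation=cv2.INTER_CUBIC);cv2.imwrite('pics/z7.png',t[:,:,::-1])
E
```

```text
[0.63870339 0.10416661 0.00838537] [-3.14142628e+00 -3.12648444e-04 -5.52890461e-02]
```

View pics/z7.png

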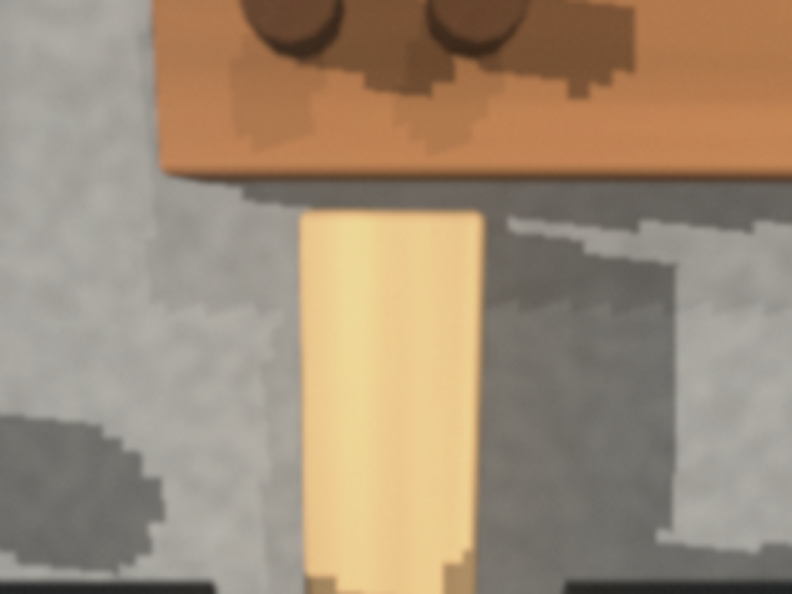

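```bash
python3 - <<'E'
from h import *
W=load('w9'); f=lambda x,y:(160+x/3.3,60+y/3.3)
r=plane(W,[f(165,172),f(790,174)],.024)*1000
l=plane(W,[f(301,212),f(484,212)],.031)*1000
d=plane(W,[f(293,8),f(477,8)],.038)*1000   # rough centres of dowel tops (clipped)
s=W['img'].shape
e=r[0]-r[1]; e/=np.linalg.norm(e); n=np.array([e[1],-e[0]])
print(r,l,'yaw',np.degrees(np.arctan2(e[1],e[0]))-90,'gap',[(r[0]-p)@n for p in l],'leg along',[(p-r[0])@e for p in l],'dow along',[(p-r[0])@e for p in d], np.linalg.norm(l[0]-l[1]))
E
```

```text
[[716.00883299 128.40664338]
 [711.41638478  46.37989215]] [[709.83060794 110.39773963]
 [708.58050761  87.43256694]] yaw -3.2044848944592417 gap [np.float64(5.161873147570962), np.float64(5.126273490288641)] leg along [np.float64(-18.326105542661804), np.float64(-41.325249879098884)] dow along [np.float64(-18.393944421104273), np.float64(-39.380681188860684)] 22.999171888219465
```

jog_arm:
  deltas:
    - [[0.02,0,0,0],[0.04,0,0,0],[0.053,0,0.01,0],[0.053,0,0.01,0],[0.053,0,0.01,0]]

```text
t: 24.25
eef_pos: [0.6419, 0.1039, 0.0077]
ee_rot: [-3.142, -0.0, -0.055]
force: [-0.7, 0.8, 1.2]
width: 0.024
gripper_force: 39.9
```

jog_arm:
  deltas:
    - [[0,0,0,0],[0,0,0,0],[0,0,0,0],[0,0,-0.3,0],[0,0,-0.9,0],[0,0,-1.6,0],[0,0,-2.3,0],[0,0,-3.0,0]]
  grip: 50

```text
t: 25.25
eef_pos: [0.6418, 0.1039, 0.1906]
ee_rot: [-3.141, -0.001, -0.055]
force: [0.6, -0.1, -0.5]
width: 0.0499
gripper_force: 0.0
```

jog_arm:
  deltas:
    - [[0,0.9,-0.5,0],[0,1.8,-1,0],[0,2.0,-1.4,0],[0,2.0,-1.6,0],[0,2.0,-1.6,0],[0,2.0,-1.6,0],[0,2.0,-1.6,0]]

```text
t: 26.12
eef_pos: [0.6348, -0.0151, 0.2824]
ee_rot: [3.141, 0.002, -0.054]
force: [0.3, 0.4, 0.2]
width: 0.05
gripper_force: 0.0
```

```bash
python3 - <<'E'
from h import *
W=shot('wrist','w10'); im=W['img']; s=arm.get_state(); print(s['t'],s['eef_pos'],s['ee_rot'])
cv2.imwrite('pics/z8.png',cv2.resize(im[50:240,100:480],(800,400),interpolation=cv2.INTER_CUBIC)[:,:,::-1])
go(400,-241,220,-155.5)
E
```

```text
26.175 [ 0.63487344 -0.01529339  0.28247798] [ 3.14111472e+00  1.71031580e-03 -5.44623914e-02]
go (400, -241, 220, -155.5) [-3.704  3.969  1.041] turn 30.476 rows>= 14.2
```

View pics/z8.png

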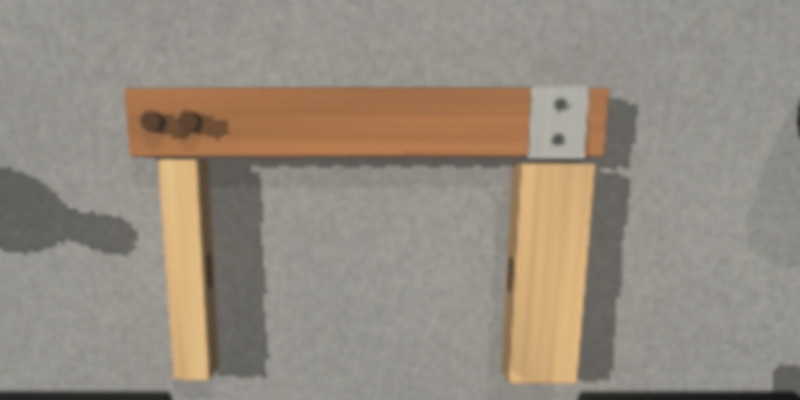

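Both legs lie square to the rail with their ends at it. I'll measure them, then go for the crosspiece.

```bash
python3 - <<'E'
from h import *
W=load('w10'); f=lambda x,y:(100+x*.475,50+y*.475)
o=plane(W,[f(129,156),f(605,157)],.024)*1000; e=o[0]-o[1];e/=np.linalg.norm(e);n=np.array([e[1],-e[0]])
print('rail front',o,'yaw',np.degrees(np.arctan2(e[1],e[0]))-90)
for nm,uv in(('slim',[f(159,159),f(198,159),f(212,379),f(174,380)]),('wide',[f(520,164.5),f(595,164.5),f(577,382),f(510,382)])):
    p=plane(W,uv,.03)*1000; c=p.mean(0); q=(p-o[0]); 
    print(nm,c.round(1),'along',(q@e).round(1),'dist',(-q@n).round(1))
print('strap',((plane(W,[f(530,157.5),f(588,158.5),f(588,85),f(531,86)],.026)*1000-o[0])@e).round(1))
E
```

```text
rail front [[ 715.7452491   128.80764426]
 [ 699.62104458 -160.48873952]] yaw -3.1901332143373793
slim [642.6 101.3] along [-20.1 -43.6 -43.7 -18.7] dist [  1.8   1.9 140.7 141.4]
wide [ 627.9 -126.5] along [-236.8 -282.  -282.2 -238.3] dist [  4.8   4.5 142.3 142.3]
strap [-243.5 -278.8 -275.4 -241.6]
```

jog_arm:
  deltas:
    - [[-0.4,0.4,0,2.1],[-0.8,0.9,0,4.2],[-1.3,1.4,0,6.3],[-1.7,1.8,0,8.4],[-2.1,2.3,0,10.5],[-2.6,2.8,0,12.6],[-3.0,3.2,0.4,14.7],[-3.3,3.6,0.8,16.8]]
  grip: 80

```text
t: 27.18
eef_pos: [0.4245, -0.2211, 0.235]
ee_rot: [-3.141, -0.0, -1.527]
force: [1.0, -0.9, -0.3]
width: 0.0802
gripper_force: 0.0
```

```bash
python3 -c "
from h import *
s=arm.get_state();print(s['q'][5],s['ee_rot'])
go(400,-241,220,-155.5)"
```

```text
0.11158935880401458 [-3.14089588e+00 -6.68589939e-06 -1.52708179e+00]
go (400, -241, 220, -155.5) [0.314 0.423 0.251] turn 13.601 rows>= 6.4
```

jog_arm:
  deltas:
    - [[0.1,0.1,0,2.1],[0.2,0.25,0.1,4.2],[0.3,0.42,0.2,6.3],[0.31,0.42,0.25,8.4],[0.31,0.42,0.25,10.5],[0.31,0.42,0.25,12.6],[0.31,0.42,0.25,13.6],[0.31,0.42,0.25,13.6]]

```text
t: 28.18
eef_pos: [0.4012, -0.2402, 0.2203]
ee_rot: [3.141, -0.0, -2.707]
force: [-0.1, -0.5, 0.8]
width: 0.0798
gripper_force: 0.0
```

jog_arm:
  deltas:
    - [[0,0,0,0],[0,0,0,0],[0,0,0,0]]

```text
t: 28.55
eef_pos: [0.4013, -0.2404, 0.2206]
ee_rot: [3.142, -0.0, -2.708]
force: [-0.8, -0.2, -0.4]
width: 0.0801
gripper_force: 0.0
```

```bash
python3 - <<'E'
from h import *
W=shot('wrist','w11'); s=arm.get_state(); print(s['eef_pos'],s['ee_rot'],s['q'][5])
c=blob(W,(8,80,90),(28,255,255),(180,60,400,240)); print(c.min(0),c.max(0),cv2.contourArea(c.astype(np.float32))); p,b=rect(W,c,.02)
# body only: opening removes tenons
m=np.zeros((420,560),np.uint8); cv2.fillPoly(m,[c.astype(int)],1); m=cv2.morphologyEx(m,cv2.MORPH_OPEN,np.ones((25,25)))
k=max(cv2.findContours(m,0,1)[0],key=cv2.contourArea).reshape(-1,2).astype(float); print(k.min(0),k.max(0)); rect(W,k,.024)
E
```

```text
[ 0.40123428 -0.24043362  0.2205681 ] [-3.14156586e+00  3.41301694e-06 -2.70778640e+00] -1.0196614736397158
[261. 137.] [296. 230.] 2431.5
c [ 396.9 -241.9] size [108.7  39.9] long axis 25.7
[262. 155.] [296. 215.]
c [ 396.6 -241.7] size [69.4 39.4] long axis 24.9
```

```bash
python3 -c "
from h import *
go(396.8,-241.7,5.5,-154.8)"
```

```text
go (396.8, -241.7, 5.5, -154.8) [0.076 0.012 3.584] turn -0.069 rows>= 3.4
```

jog_arm:
  deltas:
    - [[0.075,0.01,0.8,-0.07],[0.075,0.01,1.6,-0.07],[0.075,0.01,2.4,-0.07],[0.075,0.01,3.0,-0.07],[0.075,0.01,3.4,-0.07],[0.075,0.01,3.57,-0.07],[0.075,0.01,3.57,-0.07],[0.075,0.01,3.57,-0.07]]

```text
t: 29.6
eef_pos: [0.3977, -0.2419, 0.0073]
ee_rot: [-3.141, 0.001, -2.702]
force: [0.7, 0.7, 0.5]
width: 0.0799
gripper_force: 0.0
```

jog_arm:
  deltas:
    - [[0,0,0,0],[0,0,0,0],[0,0,0,0],[0,0,0,0],[0,0,0,0],[0,0,0,0]]
  grip: 25
  squeeze: 30

```text
t: 30.35
eef_pos: [0.3969, -0.2418, 0.0064]
ee_rot: [3.142, -0.0, -2.702]
force: [-0.9, 0.4, 1.8]
width: 0.0398
gripper_force: 30.0
```

jog_arm:
  deltas:
    - [[0,0,-0.2,0],[0,0,-0.6,0],[0,0,-1.2,0],[0,0,-1.8,0],[0,0,-1.8,0],[0,0,-1.8,0]]

```text
t: 31.1
eef_pos: [0.3966, -0.2416, 0.1145]
ee_rot: [3.142, 0.001, -2.702]
force: [0.3, 0.3, -0.4]
width: 0.0399
gripper_force: 30.0
```

```bash
python3 -c "
from h import *
go(635.5,-7,113,-93.2)"
```

```text
go (635.5, -7, 113, -93.2) [-5.267  1.846  0.025] turn -12.327 rows>= 5.8
```

jog_arm:
  deltas:
    - [[-0.7,0.25,0,-1.7],[-1.5,0.5,0,-3.5],[-2.3,0.8,0,-5.4],[-3.1,1.1,0,-7.3],[-3.9,1.4,0,-9.2],[-4.7,1.65,0,-11],[-5.27,1.85,0,-12.33],[-5.27,1.85,0,-12.33]]

```text
t: 32.1
eef_pos: [0.6365, -0.0052, 0.1121]
ee_rot: [3.139, -0.001, -1.623]
force: [-0.7, 0.4, -0.3]
width: 0.0398
gripper_force: 30.0
```

jog_arm:
  deltas:
    - [[0,0,0.3,0],[0,0,0.8,0],[0,0,1.2,0],[0,0,1.3,0],[0,0,1.3,0],[0,0,1.3,0]]

```text
t: 32.85
eef_pos: [0.6363, -0.0069, 0.0373]
ee_rot: [-3.14, 0.0, -1.626]
force: [0.5, 0.2, -0.5]
width: 0.0403
gripper_force: 30.0
```

```bash
python3 -c "
from h import *
print(arm.get_state()['ee_rot'])
go(635.5,-7,6.5,-93.2)"
```

```text
[-3.14021458e+00  3.10443339e-04 -1.62639531e+00]
go (635.5, -7, 6.5, -93.2) [0.002 0.014 0.513] turn 0.003 rows>= 0.5
```

jog_arm:
  deltas:
    - [[0,0.01,0.15,0],[0,0.01,0.3,0],[0,0.01,0.4,0],[0,0.01,0.48,0],[0,0.01,0.505,0],[0,0.01,0.505,0],[0,0.01,0.505,0]]

```text
t: 33.72
eef_pos: [0.6351, -0.0068, 0.0064]
ee_rot: [3.141, -0.0, -1.626]
force: [-2.2, -0.0, 5.9]
width: 0.0398
gripper_force: 30.0
```

jog_arm:
  deltas:
    - [[0,0,0,0],[0,0,0,0],[0,0,0,0],[0,0,-0.3,0],[0,0,-0.9,0],[0,0,-1.6,0],[0,0,-2.4,0],[0,0,-3.2,0]]
  grip: 62

```text
t: 34.72
eef_pos: [0.6351, -0.0069, 0.2012]
ee_rot: [-3.14, 0.0, -1.626]
force: [0.2, 0.0, -0.2]
width: 0.0621
gripper_force: 0.0
```

```bash
python3 -c "
from h import *
go(560,100,280,-93.2);go(515,392,230,-20)"
```

```text
go (560, 100, 280, -93.2) [-1.71   1.348 -1.313] turn 0.007 rows>= 2.4
go (515, 392, 230, -20) [-6.528  2.366 -0.48 ] turn -14.633 rows>= 6.8
```

jog_arm:
  deltas:
    - [[-0.3,0,-0.7,0],[-0.5,0,-1.4,0],[-0.5,0,-2,0],[-0.5,0,-2,0],[-0.5,0,-2,0],[-0.5,0,-2,0]]

```text
t: 35.48
eef_pos: [0.6363, 0.023, 0.3173]
ee_rot: [3.14, -0.0, -1.626]
force: [1.0, 0.0, 0.3]
width: 0.0619
gripper_force: 0.0
```

```bash
python3 - <<'E'
from h import *
W=shot('wrist','w12');S=shot('scene','s3'); s=arm.get_state(); print(s['eef_pos'])
c=blob(W,(8,80,90),(28,200,255),(200,120,360,240)); print(c.min(0),c.max(0)); rect(W,c,.02)
cv2.imwrite('pics/z9.png',np.vstack([cv2.resize(W['img'][0:240],(700,300)),cv2.resize(S['img'][210:350,200:480],(600,300)) if 0 else cv2.resize(S['img'][180:330,130:480],(700,300),interpolation=cv2.INTER_CUBIC)])[:,:,::-1])
go(515,392,230,-93.2)
E
```

```text
[0.6365323  0.02300787 0.31718929]
[200. 120.] [322. 239.]
c [659.4  29.5] size [175.8 182. ] long axis -3.1
go (515, 392, 230, -93.2) [-6.028  2.364  1.453] turn 0.004 rows>= 6.4
```

View pics/z9.png

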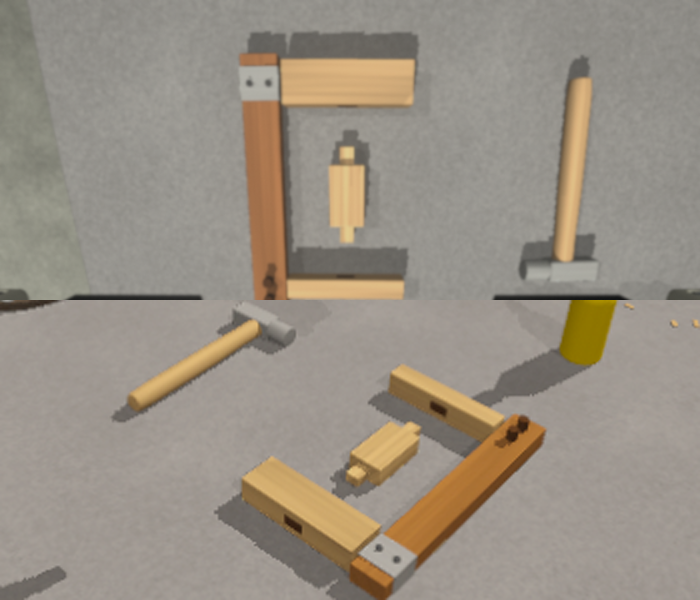

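I've now viewed 16 pictures, over the 14 allowed. I won't view any more and will work from masks and numbers only. The last one shows the frame well formed, with the crosspiece at about (277,155) in wrist pixels.

```bash
python3 - <<'E'
from h import *
W=load('w12')
c=blob(W,(8,80,110),(28,200,255),(255,108,300,200)); print(c.min(0),c.max(0)); rect(W,c,.018)
m=np.zeros((420,560),np.uint8); cv2.fillPoly(m,[c.astype(int)],1); m=cv2.morphologyEx(m,cv2.MORPH_OPEN,np.ones((21,21)))
k=max(cv2.findContours(m,0,1)[0],key=cv2.contourArea).reshape(-1,2).astype(float); print(k.min(0),k.max(0)); rect(W,k,.024)
# inner leg top edges (display/1.25)
f=lambda x,y:(x/1.25,y/1.25)
print('wide in',plane(W,[f(283,101),f(413,101)],.03)*1000,'slim in',plane(W,[f(288,280),f(404,280)],.03)*1000)
E
```

```text
[263. 117.] [291. 193.]
c [635.   -6.8] size [108.3  39.8] long axis 87.5
[264. 132.] [291. 180.]
c [634.6  -6.9] size [67.5 38.9] long axis 86.9
wide in [[ 696.65871169 -110.42222215]
 [ 559.05492618 -102.9261297 ]] slim in [[709.56184305  87.62357302]
 [572.33536963  95.18355927]]
```

jog_arm:
  deltas:
    - [[-0.8,0.3,0.1,0],[-1.7,0.65,0.2,0],[-2.6,1.0,0.3,0],[-3.5,1.35,0.5,0],[-4.4,1.7,0.8,0],[-5.3,2.05,1.1,0],[-6.03,2.36,1.45,0],[-6.03,2.36,1.45,0]]
  grip: 80

```text
t: 36.58
eef_pos: [0.5133, 0.3943, 0.2278]
ee_rot: [3.138, -0.004, -1.623]
force: [0.1, -0.2, 0.1]
width: 0.0803
gripper_force: 0.0
```

jog_arm:
  deltas:
    - [[0,0,0,0],[0,0,0,0],[0,0,0,0]]

```text
t: 36.95
eef_pos: [0.5161, 0.3915, 0.2317]
ee_rot: [-3.141, 0.001, -1.627]
force: [0.6, -0.2, 0.1]
width: 0.08
gripper_force: 0.0
```

```bash
python3 - <<'E'
from h import *
W=shot('wrist','w13'); s=arm.get_state(); print(s['eef_pos'],s['ee_rot'],s['q'][5])
g=cv2.cvtColor(W['img'],cv2.COLOR_RGB2HSV); 
m=((g[:,:,2]<75)).astype(np.uint8); m[240:]=0
n,lab,st,ce=cv2.connectedComponentsWithStats(m)
for i in range(1,n):
    if st[i,4]>150: print(st[i],ce[i].round(1),plane(W,[ce[i]],.03)*1000)
print(W['img'][150:235:8,280].tolist())
E
```

```text
[0.51603976 0.39157325 0.23166561] [-3.14106796e+00  7.56984432e-04 -1.62733655e+00] -1.0062819858163092
[522  68  14  21 200] [528.2  78.1] [[237.6396222  283.38636919]]
[262 167  32  21 361] [279.4 175.4] [[513.3955172  375.33214505]]
[352 185 114  18 296] [403.9 187.2] [[369.41140412 396.95019822]]
[276 228  24  12 199] [288.  234.1] [[506.94069231 446.92234393]]
[425 235 114   5 453] [479.9 237.4] [[272.20440913 464.64620764]]
[ 20 236 112   4 375] [ 74.4 237.7] [[768.77047769 437.52734763]]
[[104, 103, 99], [102, 101, 97], [79, 78, 76], [70, 71, 69], [66, 67, 65], [86, 88, 86], [89, 91, 88], [91, 94, 91], [149, 146, 141], [104, 103, 99], [72, 71, 69]]
```

```bash
python3 - <<'E'
from h import *
W=load('w13'); i=W['img'].astype(int)
m=((i[:,:,0]-i[:,:,2]<=3)&(i.max(2)<125)).astype(np.uint8); m[240:]=0
m=cv2.morphologyEx(m,cv2.MORPH_OPEN,np.ones((3,3)))
n,lab,st,ce=cv2.connectedComponentsWithStats(m)
for k in range(1,n):
    if st[k,4]>150:
        x,y,w,h,a=st[k]; print(st[k],ce[k].round(1))
        if 200<x<330:
            c=max(cv2.findContours((lab==k).astype(np.uint8),0,1)[0],key=len).reshape(-1,2).astype(float)
            for z in(.03,.0):
                p=plane(W,c,z)*1000; print(z,'x',p[:,0].min(),p[:,0].max(),'y',p[:,1].min(),p[:,1].max())
S=load('s3');D=shot('side','d3')
for nm,d,bx in(('S',S,(350,140,388,175)),('D',D,(205,325,255,372))):
    i=d['img'].astype(int); x0,y0,x1,y1=bx
    q=((i[:,:,0]-i[:,:,2]<=3)&(i.max(2)<100))[y0:y1,x0:x1]; ys,xs=np.where(q); print(nm,xs.min()+x0,xs.max()+x0,ys.min()+y0,ys.max()+y0)
go(515,391,100,-93.2)
E
```

```text
[ 505   11   48  126 2357] [527.9  74.3]
[ 258  166   39   43 1325] [277.2 187.2]
0.03 x 494.75875669856845 539.3446485877809 y 364.49842300171287 413.8396918264644
0.0 x 493.3098047403774 541.619231675011 y 368.10993868091555 421.5718819134154
[350 182  55  23 406] [372.  187.9]
[418 184  53   7 298] [442.5 186.7]
[206 210  35  26 375] [226.  218.3]
0.03 x 563.4395651302787 603.6572607999871 y 412.06989862451127 444.8513261283911
0.0 x 567.7264050629124 611.3028313293833 y 419.6542866437814 455.1734141011114
[276 228  24  12 229] [287.4 234.4]
0.03 x 493.72391220348123 521.7425852136232 y 439.1160592738895 453.98210445669486
0.0 x 492.1885365004519 522.5471539741633 y 448.9591736021968 465.066737971442
[426 235 101   5 430] [478.1 237.3]
[ 28 236 102   4 383] [ 77.4 237.6]
S 357 380 148 172
D 215 244 336 370
go (515, 391, 100, -93.2) [0.012 0.016 2.193] turn -0.006 rows>= 2.1
```

jog_arm:
  deltas:
    - [[0.01,-0.005,0.8,0],[0.01,-0.005,1.6,0],[0.01,-0.005,2.4,0],[0.01,-0.005,3.0,0],[0.01,-0.005,3.4,0],[0.01,-0.005,3.65,0],[0.01,-0.005,3.65,0],[0.01,-0.005,3.65,0]]

```text
t: 38.05
eef_pos: [0.5164, 0.3922, 0.0132]
ee_rot: [-3.14, 0.001, -1.626]
force: [-0.4, -0.8, -0.2]
width: 0.0797
gripper_force: 0.0
```

jog_arm:
  deltas:
    - [[0,0,0,0],[0,0,0,0],[0,0,0,0],[0,0,0,0],[0,0,0,0],[0,0,0,0]]
  grip: 30
  squeeze: 45

```text
t: 38.8
eef_pos: [0.516, 0.3918, 0.0123]
ee_rot: [-3.141, 0.0, -1.626]
force: [1.2, -0.5, 2.5]
width: 0.0466
gripper_force: 45.0
```

jog_arm:
  deltas:
    - [[0,0,-0.2,0],[0,0,-0.6,0],[0,0,-1.2,0],[0,0,-1.9,0],[0,0,-2.6,0],[0,0,-3.0,0],[0,0,-3.0,0],[0,0,-3.0,0]]

```text
t: 39.8
eef_pos: [0.5148, 0.3909, 0.1904]
ee_rot: [3.139, -0.002, -1.627]
force: [-1.0, 0.1, -4.7]
width: 0.0472
gripper_force: 45.0
```

```bash
python3 -c "
from h import *
s=arm.get_state();print(s['eef_pos'],s['width'],s['force'])
go(634.9,-7,120,-93.2)"
```

```text
[0.51481827 0.39091082 0.19037105] 0.0472257138188531 [-0.9756833   0.0861865  -4.68249074]
go (634.9, -7, 120, -93.2) [ 6.51  -2.368  1.173] turn 0.001 rows>= 6.7
```

jog_arm:
  deltas:
    - [[0.7,-0.25,0,0],[1.5,-0.55,0,0],[2.4,-0.87,0,0],[3.3,-1.2,0,0],[4.2,-1.53,0,0],[5.1,-1.85,0,0],[6.0,-2.18,0,0],[6.5,-2.37,0.3,0]]

```text
t: 40.8
eef_pos: [0.6365, -0.0084, 0.1731]
ee_rot: [3.141, -0.0, -1.628]
force: [-0.2, 0.8, -4.0]
width: 0.0471
gripper_force: 45.0
```

jog_arm:
  deltas:
    - [[0,0,0.4,0],[0,0,1.0,0],[0,0,1.3,0],[0,0,1.5,0],[0,0,1.5,0],[0,0,1.5,0],[0,0,1.5,0]]

```text
t: 41.68
eef_pos: [0.6369, -0.0054, 0.0853]
ee_rot: [-3.14, 0.001, -1.626]
force: [-0.3, 0.9, -3.8]
width: 0.0465
gripper_force: 45.0
```

```bash
python3 -c "
from h import *
go(634.9,-7,37,-93.2)"
```

```text
go (634.9, -7, 37, -93.2) [0.029 0.032 0.804] turn 0.01 rows>= 0.8
```

jog_arm:
  deltas:
    - [[0.03,0.03,0.25,0],[0.03,0.03,0.5,0],[0.03,0.03,0.65,0],[0.03,0.03,0.74,0],[0.03,0.03,0.78,0],[0.03,0.03,0.8,0],[0.03,0.03,0.81,0],[0.03,0.03,0.81,0]]

```text
t: 42.68
eef_pos: [0.6344, -0.0073, 0.0363]
ee_rot: [-3.141, 0.0, -1.626]
force: [-3.6, 0.9, 3.9]
width: 0.0469
gripper_force: 45.0
```

jog_arm:
  deltas:
    - [[0,0,0,0],[0,0,0,0]]

```text
t: 42.92
eef_pos: [0.6345, -0.0073, 0.0363]
ee_rot: [-3.141, 0.0, -1.626]
force: [-4.4, 0.7, 5.0]
width: 0.047
gripper_force: 45.0
```

jog_arm:
  deltas:
    - [[0,0,0,0],[0,0,0,0],[0,0,0,0],[0,0,0,0],[0,0,-0.3,0],[0,0,-0.8,0],[0,0,-1.4,0],[0,0,-2.2,0]]
  grip: 70

```text
t: 43.92
eef_pos: [0.6338, -0.0075, 0.1692]
ee_rot: [3.141, -0.0, -1.626]
force: [0.4, 0.1, 0.6]
width: 0.0699
gripper_force: 0.0
```

jog_arm:
  deltas:
    - [[-0.2,0,-0.7,0],[-0.4,0,-1.4,0],[-0.5,0,-2.3,0],[-0.5,0,-2.3,0],[-0.5,0,-2.3,0],[-0.5,0,-2.3,0],[-0.5,0,-2.3,0]]

```text
t: 44.8
eef_pos: [0.6356, 0.0224, 0.3045]
ee_rot: [3.14, -0.001, -1.626]
force: [0.1, -0.1, -1.0]
width: 0.07
gripper_force: 0.0
```

```bash
python3 - <<'E'
from h import *
W=shot('wrist','w14'); s=arm.get_state(); print(s['t'],s['eef_pos'],s['force'])
i=W['img'].astype(int)
m=((i[:,:,0]-i[:,:,2]<=3)&(i.max(2)<125)).astype(np.uint8); m[200:]=0;m[:110]=0;m[:,:240]=0;m[:,320:]=0
m=cv2.morphologyEx(m,cv2.MORPH_OPEN,np.ones((3,3)))
k=max(cv2.findContours(m,0,1)[0],key=cv2.contourArea).reshape(-1,2).astype(float); print('weight px',k.min(0),k.max(0))
for z in(.054,.024): p=plane(W,k,z)*1000; print(z,p.min(0),p.max(0))
c=blob(W,(8,80,110),(28,200,255),(250,104,305,135)); print('near tenon+body',c.min(0),c.max(0)); 
hsv=cv2.cvtColor(W['img'],cv2.COLOR_RGB2HSV); w=cv2.inRange(hsv,(8,80,110),(28,200,255))[100:215,240:320]
ys,xs=np.where(w); print([(y+100,xs[ys==y].min()+240,xs[ys==y].max()+240) for y in range(8,115,5) if (ys==y).any()])
c=blob(W,(10,80,140),(28,200,255),(227,40,340,86)); p=rect(W,c,.03)
E
```

```text
44.85 [0.63569943 0.02242297 0.30463579] [-0.34134075 -0.50154546 -1.0727631 ]
weight px [267. 151.] [283. 175.]
0.054 [626.45888638 -18.308089  ] [647.19425749  12.7150695 ]
0.024 [626.05014539 -16.15259576] [648.30990015  17.15126442]
near tenon+body [263. 117.] [290. 134.]
[(118, np.int64(272), np.int64(281)), (123, np.int64(271), np.int64(282)), (128, np.int64(271), np.int64(282)), (133, np.int64(263), np.int64(290)), (138, np.int64(263), np.int64(290)), (143, np.int64(263), np.int64(290)), (173, np.int64(263), np.int64(290)), (178, np.int64(263), np.int64(290)), (183, np.int64(271), np.int64(284)), (188, np.int64(272), np.int64(281)), (193, np.int64(272), np.int64(281))]
c [ 625.3 -124.8] size [ 46.4 134.4] long axis -3.1
```

```bash
python3 - <<'E'
from h import *
W=load('w14'); i=W['img'].astype(int)
for c in(266,277,287): print(c,[(y,i[y,c].tolist()) for y in list(range(142,150))+list(range(166,176))])
print([(x,i[158,x].tolist()) for x in list(range(254,266))+list(range(286,300))])
E
```

```text
266 [(142, [143, 118, 86]), (143, [129, 107, 80]), (144, [107, 91, 73]), (145, [89, 82, 72]), (146, [81, 78, 74]), (147, [81, 81, 78]), (148, [83, 83, 80]), (149, [83, 83, 80]), (166, [89, 87, 84]), (167, [89, 89, 86]), (168, [89, 89, 86]), (169, [90, 90, 87]), (170, [90, 90, 87]), (171, [90, 90, 87]), (172, [100, 96, 89]), (173, [131, 116, 95]), (174, [174, 147, 110]), (175, [207, 173, 123])]
277 [(142, [66, 64, 62]), (143, [66, 65, 63]), (144, [68, 68, 65]), (145, [69, 68, 65]), (146, [69, 68, 65]), (147, [69, 68, 65]), (148, [68, 68, 65]), (149, [68, 67, 64]), (166, [87, 87, 84]), (167, [89, 89, 86]), (168, [89, 90, 86]), (169, [88, 88, 85]), (170, [90, 90, 87]), (171, [91, 91, 87]), (172, [92, 92, 89]), (173, [92, 92, 89]), (174, [92, 92, 90]), (175, [92, 93, 90])]
287 [(142, [129, 107, 79]), (143, [105, 90, 70]), (144, [82, 74, 65]), (145, [69, 67, 63]), (146, [68, 67, 64]), (147, [69, 68, 65]), (148, [70, 70, 68]), (149, [70, 69, 66]), (166, [81, 81, 79]), (167, [83, 83, 80]), (168, [83, 83, 80]), (169, [84, 84, 82]), (170, [84, 84, 82]), (171, [84, 84, 81]), (172, [88, 87, 83]), (173, [104, 97, 87]), (174, [135, 116, 94]), (175, [170, 141, 105])]
[(254, [154, 151, 144]), (255, [154, 152, 145]), (256, [156, 152, 146]), (257, [153, 150, 144]), (258, [141, 139, 133]), (259, [114, 112, 107]), (260, [93, 92, 88]), (261, [86, 86, 83]), (262, [86, 85, 83]), (263, [87, 87, 84]), (264, [87, 87, 84]), (265, [86, 86, 83]), (286, [78, 78, 75]), (287, [77, 77, 74]), (288, [79, 79, 77]), (289, [80, 80, 77]), (290, [79, 79, 76]), (291, [82, 82, 79]), (292, [79, 79, 76]), (293, [79, 79, 77]), (294, [84, 84, 81]), (295, [102, 100, 96]), (296, [127, 124, 119]), (297, [139, 136, 131]), (298, [140, 138, 132]), (299, [138, 136, 130])]
```

```bash
python3 - <<'E'
from h import *
W=load('w14'); i=W['img'].astype(int)
s=i[:,277,0]-i[:,277,2]; print([(y,int(s[y])) for y in list(range(133,143))+list(range(174,184))])
c=lambda y,z:(plane(W,[(277,y)],z)*1000)[0].round(1)
for y in(138,139,140,141): print(y,c(y,.024))
for y in(175,176,177,178): print(y,c(y,.054))
for y in(58,70): print(y,[(x,i[y,x].tolist()) for x in range(214,234)])
for y in(58,70): print([(x,(plane(W,[(x,y)],.026)*1000)[0].round(1).tolist()) for x in(220,224,228)])
E
```

```text
[(133, 64), (134, 67), (135, 66), (136, 65), (137, 66), (138, 64), (139, 58), (140, 41), (141, 18), (142, 4), (174, 2), (175, 2), (176, 12), (177, 38), (178, 68), (179, 85), (180, 88), (181, 87), (182, 84), (183, 81)]
138 [633.  -33.5]
139 [633.1 -32.2]
140 [633.2 -30.8]
141 [633.3 -29.5]
175 [635.6  12.6]
176 [635.6  13.9]
177 [635.7  15.2]
178 [635.8  16.5]
58 [(214, [177, 176, 167]), (215, [178, 176, 167]), (216, [178, 177, 168]), (217, [178, 177, 168]), (218, [172, 171, 162]), (219, [153, 151, 143]), (220, [117, 115, 109]), (221, [107, 98, 84]), (222, [147, 126, 94]), (223, [185, 155, 112]), (224, [200, 165, 118]), (225, [203, 166, 118]), (226, [203, 165, 118]), (227, [202, 165, 117]), (228, [203, 166, 118]), (229, [202, 165, 116]), (230, [203, 166, 118]), (231, [204, 166, 118]), (232, [203, 166, 117]), (233, [203, 165, 117])]
70 [(214, [179, 177, 168]), (215, [178, 176, 168]), (216, [179, 177, 169]), (217, [179, 176, 168]), (218, [180, 178, 170]), (219, [173, 171, 162]), (220, [145, 143, 136]), (221, [105, 100, 93]), (222, [117, 100, 79]), (223, [166, 137, 100]), (224, [199, 162, 115]), (225, [209, 170, 121]), (226, [210, 171, 121]), (227, [209, 171, 121]), (228, [209, 170, 120]), (229, [210, 172, 122]), (230, [211, 171, 121]), (231, [212, 172, 123]), (232, [212, 172, 123]), (233, [212, 172, 123])]
[(220, [700.3, -137.7]), (224, [695.2, -137.4]), (228, [690.1, -137.1])]
[(220, [701.7, -123.4]), (224, [696.5, -123.1]), (228, [691.4, -122.8])]
```

The crosspiece and weight are centred. The wide leg's gap is about 3.5 mm, so I'll nudge it roughly 2 mm closer, keeping the gripper body clear of the weight.

```bash
python3 -c "
from h import *
go(612,-125.6,200,-3.2)"
```

```text
go (612, -125.6, 200, -3.2) [2.485 0.257 1.744] turn -17.997 rows>= 8.4
```

jog_arm:
  deltas:
    - [[0.6,0.05,0,-2.1],[1.2,0.1,0,-4.2],[1.8,0.2,0,-6.3],[2.4,0.25,0,-8.4],[2.48,0.26,0,-10.5],[2.48,0.26,0,-12.6],[2.48,0.26,0,-14.7],[2.48,0.26,0,-16.8]]
  grip: 62

```text
t: 45.85
eef_pos: [0.612, -0.1252, 0.3049]
ee_rot: [3.141, 0.001, -0.154]
force: [-0.3, 0.1, 0.2]
width: 0.0622
gripper_force: 0.0
```

jog_arm:
  deltas:
    - [[0,0,0.2,-1.2],[0,0,0.8,-1.2],[0,0,1.5,-1.2],[0,0,1.74,-1.2],[0,0,1.74,-1.2],[0,0,1.74,-1.2],[0,0,1.74,-1.2]]

```text
t: 46.72
eef_pos: [0.613, -0.1251, 0.2027]
ee_rot: [-3.142, -0.002, -0.055]
force: [0.1, 0.9, -0.3]
width: 0.0618
gripper_force: 0.0
```

```bash
python3 - <<'E'
from h import *
W=shot('wrist','w15'); s=arm.get_state(); print(s['t'],s['eef_pos'],s['ee_rot'])
i=W['img'].astype(int); hsv=cv2.cvtColor(W['img'],cv2.COLOR_RGB2HSV)
st=((hsv[:,:,1]<40)&(hsv[:,:,2]>165)).astype(np.uint8)
c=blob(W,(8,80,150),(28,200,255),(190,105,370,236)); print(c.min(0),c.max(0)); rect(W,c,.03)
x=275
print([(y,i[y,x].tolist()) for y in range(int(c[:,1].min())-10,int(c[:,1].min())+4)])
go(612,-125.6,14,-3.2)
E
```

```text
46.775 [ 0.61280787 -0.12504886  0.2024467 ] [-3.14139177e+00 -2.18845322e-03 -5.52422502e-02]
[256. 112.] [299. 235.]
c [ 632.3 -126.6] size [ 44.5 130.5] long axis -3.1
[(102, [171, 169, 161]), (103, [180, 179, 170]), (104, [181, 180, 171]), (105, [184, 181, 172]), (106, [183, 181, 172]), (107, [182, 180, 171]), (108, [163, 161, 153]), (109, [119, 116, 109]), (110, [92, 88, 81]), (111, [105, 94, 82]), (112, [147, 123, 95]), (113, [193, 158, 114]), (114, [215, 175, 125]), (115, [219, 179, 127])]
go (612, -125.6, 14, -3.2) [-0.013  0.01   3.141] turn 0.007 rows>= 3.0
```

jog_arm:
  deltas:
    - [[-0.01,0.01,0.8,0],[-0.01,0.01,1.6,0],[-0.01,0.01,2.3,0],[-0.01,0.01,2.8,0],[-0.01,0.01,3.05,0],[-0.01,0.01,3.14,0],[-0.01,0.01,3.14,0],[-0.01,0.01,3.14,0]]

```text
t: 47.78
eef_pos: [0.6124, -0.1256, 0.014]
ee_rot: [-3.141, -0.002, -0.055]
force: [0.0, -0.8, 0.1]
width: 0.062
gripper_force: 0.0
```

jog_arm:
  deltas:
    - [[0,0,0,0],[0,0,0,0],[0,0,0,0],[0.015,0,0,0],[0.03,0,0,0],[0.04,0,0,0],[0.04,0,0,0],[0.04,0,0,0]]
  grip: 30
  squeeze: 12

```text
t: 48.78
eef_pos: [0.613, -0.1259, 0.0131]
ee_rot: [3.141, 0.001, -0.055]
force: [-4.3, 0.1, 8.4]
width: 0.045
gripper_force: 12.0
```

jog_arm:
  deltas:
    - [[0,0,0,0],[0,0,0,0],[0,0,0,0],[0,0,-0.4,0],[0,0,-1.2,0],[0,0,-2.1,0],[0,0,-3.14,0],[0,0,-3.14,0]]
  grip: 62

```text
t: 49.78
eef_pos: [0.6171, -0.126, 0.2073]
ee_rot: [-3.141, -0.011, -0.055]
force: [0.0, 0.2, -0.9]
width: 0.0623
gripper_force: 0.0
```

jog_arm:
  deltas:
    - [[0,-0.5,-0.5,0],[0,-1.0,-1,0],[0,-1.6,-1.6,0],[0,-1.9,-1.6,0],[0,-1.9,-1.6,0],[0,-1.9,-1.6,0],[0,-1.9,-1.6,0]]

```text
t: 50.65
eef_pos: [0.6199, -0.0127, 0.2962]
ee_rot: [3.141, 0.001, -0.056]
force: [0.3, -0.1, 0.1]
width: 0.0625
gripper_force: 0.0
```

```bash
python3 - <<'E'
from h import *
W=shot('wrist','w16'); s=arm.get_state(); print(s['t'],s['eef_pos'],s['ee_rot'],s['width'])
i=W['img'].astype(int)
hsv=cv2.cvtColor(W['img'],cv2.COLOR_RGB2HSV)
m=cv2.inRange(hsv,(8,80,120),(28,255,255)); m[238:]=0
cs=cv2.findContours(m,0,1)[0]
for c in cs:
    if cv2.contourArea(c)>150: c=c.reshape(-1,2).astype(float); print(c.min(0),c.max(0),end=' '); rect(W,c,.03)
E
```

```text
50.7 [ 0.62001129 -0.01270363  0.29636244] [ 3.14120070e+00  1.08562264e-03 -5.62635538e-02] 0.06177853031738235
[283. 153.] [311. 182.] c [637.4 -42.8] size [41.7 34. ] long axis 9.7
[233. 153.] [263. 182.] c [641.8  27.2] size [35.8 43.1] long axis -18.5
[340. 114.] [381. 217.] c [ 630.2 -125. ] size [ 49.7 138.8] long axis -3.0
[377.  81.] [386. 112.] c [ 719.6 -152.7] size [11.4 37.7] long axis -2.6
[163.  80.] [350. 216.] c [659.2  10.3] size [238.1 177.8] long axis 87.1
```

```bash
python3 - <<'E'
from h import *
W=load('w16'); i=W['img'].astype(int)
for x in(355,365): print(x,[(y,i[y,x].tolist()) for y in range(108,118)])
a=plane(W,[(360,111.5),(360,112.0)],.026)*1000; b=plane(W,[(360,113.5)],.03)*1000; print(a,b)
c=plane(W,[(297,167.5),(248,167.5)],.024)*1000; print(c)
E
```

```text
355 [(108, [171, 168, 160]), (109, [172, 169, 161]), (110, [171, 169, 160]), (111, [172, 170, 162]), (112, [158, 156, 148]), (113, [118, 113, 106]), (114, [125, 107, 86]), (115, [177, 146, 106]), (116, [201, 163, 116]), (117, [205, 166, 117])]
365 [(108, [166, 165, 156]), (109, [172, 170, 162]), (110, [173, 172, 164]), (111, [174, 173, 164]), (112, [160, 158, 151]), (113, [121, 117, 110]), (114, [127, 110, 88]), (115, [177, 145, 105]), (116, [203, 165, 117]), (117, [208, 169, 120])]
[[ 702.88693362 -125.87687047]
 [ 702.25990135 -125.88163193]] [[ 700.27423386 -124.88072508]]
[[634.10362615 -40.99798909]
 [637.81598113  25.75483622]]
```

```bash
python3 -c "
from station import arm
print(arm.job_done())"
```

```text
the job is handed in; nothing more can be done
None
```

The frame is dry-laid and handed in at about 51 s: legs square to the rail with gaps of about 1.5 mm, crosspiece midway, weight on its middle, everything released; the wide leg was first set down on the strap edge and needed re-laying, and I viewed 16 pictures against the limit of 14.

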